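# Put the serviced locks away in the padlock stand and the cylinder tray

### The job

Put away the serviced locks that are strewn along the front of the bench: stand each of the three padlocks upright, right down in the slot of the wooden stand that is cut for its size, and lay the two door-lock cylinders flat in the steel tray, one in each bay. Leave the loupe, the roll of tape and the bare brass lock body among them where they are.

Things in the scene. Friction and masses are not known exactly. Their poses are not given: they have to be found in the camera images.
- padlock_brass_b_mid (a point): smallest brass padlock, standing upright on its base, shackle up, loose: body 36 mm wide (its y), 17 mm thick (x), 30 mm high, silver shackle 6 mm thick up to 55 mm. Take it from above across the thickness, by the top 15 mm of the body. Point: its centre, 27.5 mm above its underside; z up
- padlock_brass_a_mid (a point): middle-sized brass padlock, standing upright, loose: body 50 mm wide (its y), 18 mm thick (x), 41 mm high, silver shackle 8 mm thick up to 76 mm. Take it across the thickness by the top of the body. Point: its centre, 38 mm above its underside; z up
- padlock_big_old_mid (a point): largest padlock, dark iron, standing upright, loose, 0.5 kg: body 66 mm wide (its y), 24 mm thick (x, from -11 to +13 mm), 54 mm high, shackle 10 mm thick up to 101 mm. Take it across the thickness by the top of the body or by the shackle; it is best moved first, as it stands in the way of a gripper beside it. Point: its centre, 50 mm above its underside; z up
- cylinder_1_mid (a point): nickel door-lock profile cylinder (a pair with the other one), 63 mm long, 33 mm wide and 17 mm high as it lies on its side; about 0.2 kg. One long side is the round 17 mm barrel, the other the thinner flat web; take it across the 33 mm width (its x), near mid-length. Point: its centre, 8.5 mm above its underside; y along its length, z up
- cylinder_3_mid (a point): same as the other: nickel door-lock profile cylinder (a pair with the other one), 63 mm long, 33 mm wide and 17 mm high as it lies on its side; about 0.2 kg. One long side is the round 17 mm barrel, the other the thinner flat web; take it across the 33 mm width (its x), near mid-length. Point: its centre, 8.5 mm above its underside; y along its length, z up
- padlock_stand: beech block, fixed, 62 mm (x) by 232 mm (y), 30 mm high, with three graded slots, 12 mm deep, in one line along its y, so each slot's floor is 18 mm above the bench. Origin: centre of its underside. Slot centres at y = +80 mm (small: 30 x 48 mm), +15.5 mm (middle: 30 x 62 mm) and -66.5 mm (large: 36 x 78 mm), the long way along y; each leaves 6 mm all round its padlock
- cylinder_tray: shallow dark sheet-steel tray, fixed, 52 mm wide (x), on a beech board 62 mm (x) by 212 mm (y), for two cylinders nose to tail along its y. Origin: centre of the board's underside. Tray floor 14 mm above the bench, walls up to 26 mm; two bays, 46 (x) by 75.5 mm (y), centred at y = +39.25 and -39.25 mm. Side walls cut away over the middle 45 mm of each bay to let fingers closing along x down
- loupe_mid (a point): black eye loupe on its rim, 36 mm round, 34 mm high; point at its centre. A bystander on the bench: leave it where it is
- tape_roll_mid (a point): roll of black tape lying flat, 58 mm round, 18 mm high; point at its centre. Leave it where it is, before the vice. The vice is 0.19 m high, its bar handle reaches towards the robot to x = 0.49 m, y = -0.04 m; a hand mirror hangs over it at x = 0.63 m, y = -0.10 m, from 0.34 m up: cross the middle with the load high and the arm drawn in
- brass_block_mid (a point): bare brass padlock body without a shackle, 24 x 38 mm, 42 mm high; point at its centre. A bystander on the bench: leave it where it is

How it is judged:
At the end, for the whole second after the job is handed in: Each padlock stands upright (within 0.12 rad) on the floor of the slot of its own size, within 9 mm of the slot's centre each way; the two cylinders lie flat on the floor of the tray, one in each bay, within 9 mm of the bay's centre; heights within 5 mm (x of padlock_brass_b_mid in the frame of padlock_stand between -0.009 and 0.009 m and y of padlock_brass_b_mid in the frame of padlock_stand between 0.071 and 0.089 m and z of padlock_brass_b_mid in the frame of padlock_stand between 0.0405 and 0.0505 m and x of padlock_brass_a_mid in the frame of padlock_stand between -0.009 and 0.009 m and y of padlock_brass_a_mid in the frame of padlock_stand between 0.0065 and 0.0245 m and z of padlock_brass_a_mid in the frame of padlock_stand between 0.051 and 0.061 m and x of padlock_big_old_mid in the frame of padlock_stand between -0.009 and 0.009 m and y of padlock_big_old_mid in the frame of padlock_stand between -0.0755 and -0.0575 m and z of padlock_big_old_mid in the frame of padlock_stand between 0.063 and 0.073 m and ((x of cylinder_1_mid in the frame of cylinder_tray between -0.009 and 0.009 m and y of cylinder_1_mid in the frame of cylinder_tray between 0.03025 and 0.04825 m and z of cylinder_1_mid in the frame of cylinder_tray between 0.0175 and 0.0275 m and x of cylinder_3_mid in the frame of cylinder_tray between -0.009 and 0.009 m and y of cylinder_3_mid in the frame of cylinder_tray between -0.04825 and -0.03025 m and z of cylinder_3_mid in the frame of cylinder_tray between 0.0175 and 0.0275 m) or (x of cylinder_3_mid in the frame of cylinder_tray between -0.009 and 0.009 m and y of cylinder_3_mid in the frame of cylinder_tray between 0.03025 and 0.04825 m and z of cylinder_3_mid in the frame of cylinder_tray between 0.0175 and 0.0275 m and x of cylinder_1_mid in the frame of cylinder_tray between -0.009 and 0.009 m and y of cylinder_1_mid in the frame of cylinder_tray between -0.04825 and -0.03025 m and z of cylinder_1_mid in the frame of cylinder_tray between 0.0175 and 0.0275 m)) and angle between each of padlock_brass_b_mid, padlock_brass_a_mid, padlock_big_old_mid, cylinder_1_mid, cylinder_3_mid's own z axis and vertical below 0.12 rad); the robot touches nothing.
It fails at once if the loupe is pushed more than 40 mm from its place (distance of loupe_mid from where it was at the start of the episode above 0.04 m).
It fails at once if the roll of tape is pushed more than 40 mm from its place (distance of tape_roll_mid from where it was at the start of the episode above 0.04 m).
It fails at once if the bare brass lock body is pushed more than 40 mm from its place (distance of brass_block_mid from where it was at the start of the episode above 0.04 m).
It also fails if it takes over 141 s, if anything falls off the work surface, if the arm or the gripper's body presses on something with over 40 N, if the wrist force passes 120 N, or if a joint passes its speed limit or range.

### The arm

A 6-joint arm with a two-finger parallel gripper is mounted at the origin on a cart in front of the work surface, level with it; the furniture and walls round the work are solid. World frame = base frame: x ahead of the robot, y to its left, z up, the work surface at z = 0. Lengths are in m, angles in rad, forces in N, time in s.
With the tool pointing down it reaches from about 0.325 to 0.875 m from the base axis. Payload 4.4 kg.
Tool frame: the origin (TCP) lies at the very end of the fingers, on their centre line; the grasp point (between the pads) lies 19 mm behind it; z points along the fingers, y is the line along which they close (so a half turn about z gives the same grasp; the last joint's range is limited). The gripper opens to 85 mm and grips with 20 to 120 N. Pads are 22 mm wide; open, the fingers measure 114 mm over their backs; the gripper's body (76 mm by 85 mm) begins 54 mm behind the grasp point. The pads swing forward as they close: fully open they stand 13 mm farther back than shut.
Start: joints at [1.095, 0.207, 1.542, -0, 1.393, -0.15], TCP at [0.184, 0.545, 0.231] pointing down, gripper open.
Joint ranges: [-2.73, 2.73], [-0.86, 2.22], [0.23, 2.46], [-1.11, 4.25], [0.08, 2.63], [-2.82, 2.82]. Speed limits (rad/s): [2.79, 2.79, 3.14, 3.14, 3.14, 3.14].

### API

Orientations are given as a unit quaternion [w, x, y, z].
In Python, from cell import env, read_camera, calibration, ticket gives the robot as it stands.
- The arm moves only by the tool play_rows, never from a script. Its argument "increments" is a list of rows, each an object of numbers: "claw": the closure, from 0 (fully open) to 1 (shut); "dx", "dy", "dz": the shift along the tool's x, y, z in mm; "roll": the turn about the tool's z in degrees. A call has 1 to 10 rows; each row shifts and turns the commanded pose from where the row before left it, along the tool's axes as they then stand; what a row does not reach is not made up. A row lasts 1/8 s, in which the tool goes at most 62.5 mm and 10.7 degrees, less where a joint would pass 70% of its speed; a pose out of reach is approached as far as the arm can. A call with a gripper value outside its range is refused whole. The fingers move at their own pace and stop on an object; "squeeze" is the grip in N (left out, the last holds). Time passes only in rows, so rows that do not move let the fingers close. It gives the time, the measured TCP pose, the force and the opening at its end, in the units of the state.
- env.get_state(): the state, without advancing time (a new reading comes with each control period).
- read_camera(name): name is "side" or "top"; returns the picture (420x560x3 uint8, red, green, blue); there is no depth.
- calibration(name): a dict with "camera_matrix" (3x3 intrinsics, pixels), "cam_to_world" (4x4, takes a point from camera to world coordinates). Camera axes: x right, y up, looking along -z (the intrinsics and any distortion apply to the point x, -y, -z); pixel columns grow to the right and rows downward; lengths in m; the calibration is good to about 2 mm. A picture is of the moment at which its call begins. calibration takes no time and is no camera call.
- ticket.hand_in(): hands the job in, once; it reports no verdict.
The state is a dict: "time_s": time; "joint_pos": joint angles; "joint_vel": joint speeds; "joint_efforts": joint torques, N m; "tcp_pos": TCP position; "eef_rot": TCP orientation; "wrist_force": force on the tool from outside, world axes, zero at the start; "torque": the same for the moment, N m; "finger_gap": opening from 0.0 (shut) to 1.0 (fully open).
Only numpy, scipy, OpenCV 4.12 (cv2) and the standard library are available. Lean on these libraries where they do the work, as an engineer would, in place of code of your own. Each camera call takes 0.05 s, during which the arm holds its last target. There are 200 camera calls.

## Working session

There is one attempt and no reset: what is moved stays moved. The work goes in short steps, Python scripts to look and compute and a tool call to move; the robot and the scene stay as the last step left them, time stands still between calls to the robot, and variables do not carry over. Pictures are saved under pics/ and viewed, on a budget of 14 in all, crops included, one or two more only if the job needs it, and the job is handed in when it is done.

Besides the shell and the picture viewer there is one more tool, called after "Emit:" as a command line: name --argument value ..., lists and objects as JSON in quotes. play_rows: Moves the arm, as the interface text tells. Its arguments: {"type":"object","properties":{"increments":{"type":"array"},"squeeze":{"type":"number"}},"required":["increments"]}

```bash
ls; mkdir -p pics; python3 - <<'E'
from cell import env, read_camera, calibration
import cv2,numpy as np
for n in("top","side"):
    im=read_camera(n); cv2.imwrite(f"pics/{n}0.png",im[:,:,::-1]); c=calibration(n); print(n,np.round(c["camera_matrix"],1).tolist(),np.round(c["cam_to_world"],3).tolist(),c.keys())
s=env.get_state(); print(s)
E
```

```text
pics
top [[426.2, 0.0, 278.1], [0.0, 426.2, 201.9], [0.0, 0.0, 1.0]] [[-0.0, 0.997, -0.081, 0.399], [-1.0, -0.0, 0.002, 0.003], [0.002, 0.081, 0.997, 0.971], [0.0, 0.0, 0.0, 1.0]] dict_keys(['camera_matrix', 'cam_to_world'])
side [[493.6, 0.0, 277.5], [0.0, 493.6, 209.3], [0.0, 0.0, 1.0]] [[0.964, 0.117, -0.238, 0.178], [-0.265, 0.431, -0.863, -0.906], [0.002, 0.895, 0.446, 0.528], [0.0, 0.0, 0.0, 1.0]] dict_keys(['camera_matrix', 'cam_to_world'])
{'time_s': 0.1, 'joint_pos': array([ 1.09550677e+00,  2.07399160e-01,  1.54282344e+00, -1.44232372e-05,
        1.39347826e+00, -1.50499272e-01]), 'joint_vel': array([ 0.00059699, -0.00050798, -0.00200927, -0.00069334,  0.00117914,
       -0.00010667]), 'joint_efforts': array([-4.63408796e-04, -3.84094620e+01, -2.92548877e+01, -2.68611157e-04,
        4.75252251e-03,  1.24605896e-05]), 'tcp_pos': array([0.18318653, 0.54431799, 0.23019945]), 'eef_rot': array([-3.17713669e-04,  1.61680946e-01,  9.86842521e-01, -1.00510370e-03]), 'wrist_force': array([ 0.55334709,  0.00154436, -0.21490877]), 'torque': array([0.01828214, 0.00230744, 0.06986644]), 'finger_gap': 0.9977989260941783}
```

View pics/top0.png

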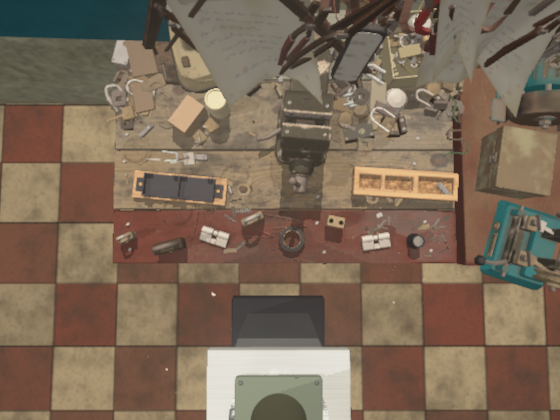

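View pics/side0.png

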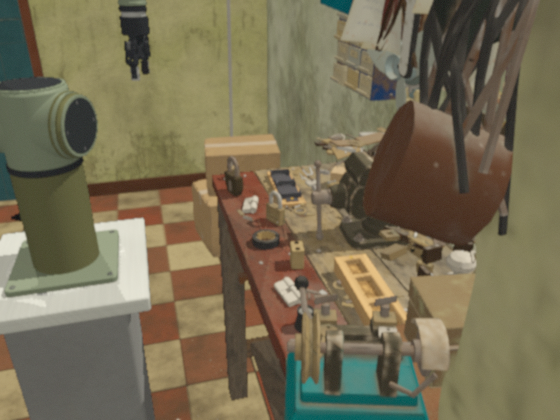

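The top view shows, left to right along the front: small brass padlock (125,238), big iron padlock (168,245), cylinder (213,236), middle padlock (252,217), tape (291,238), brass block (335,221), cylinder (376,241) and loupe (415,241). The tray is at (180,188) and the stand at (405,184). Next, enlarged crops.

```bash
cat > h.py <<'E'
import numpy as np, cv2
from cell import env, read_camera, calibration
def ray(n,uv,z):
    c=calibration(n); K=c["camera_matrix"]; T=c["cam_to_world"]
    uv=np.atleast_2d(np.asarray(uv,float))
    d=np.linalg.inv(K)@np.c_[uv,np.ones(len(uv))].T
    d=T[:3,:3]@(d*np.array([[1],[-1],[-1]])); o=T[:3,3]
    return (o[:,None]+d*((z-o[2])/d[2])).T
def proj(n,P):
    c=calibration(n); K=c["camera_matrix"]; T=c["cam_to_world"]
    p=(np.atleast_2d(P)-T[:3,3])@T[:3,:3]; p=p*[1,-1,-1]; q=(K@p.T).T; return q[:,:2]/q[:,2:]
def crop(im,x0,y0,x1,y1,s,f):
    c=cv2.resize(im[y0:y1,x0:x1],None,fx=s,fy=s,interpolation=cv2.INTER_CUBIC)[:,:,::-1].copy()
    for x in range(-(-x0//10)*10,x1,10):
        cv2.line(c,((x-x0)*s,0),((x-x0)*s,6 if x%50 else 14),(0,255,0),1)
        if x%20==0: cv2.putText(c,str(x),((x-x0)*s,24),0,.4,(0,255,0),1)
    for y in range(-(-y0//10)*10,y1,10):
        cv2.line(c,(0,(y-y0)*s),(8,(y-y0)*s),(0,255,0),1)
        cv2.putText(c,str(y),(10,(y-y0)*s+4),0,.4,(0,255,0),1)
    cv2.imwrite(f,c)
E
python3 - <<'E'
from h import *
im=read_camera("top")
crop(im,110,160,270,260,5,"pics/tl.png"); crop(im,270,160,470,260,4,"pics/tr.png")
im=read_camera("side"); np.save("side.npy",im)
crop(im,205,145,345,345,3,"pics/sd.png")
E
```

```text
(no output)
```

View pics/tl.png

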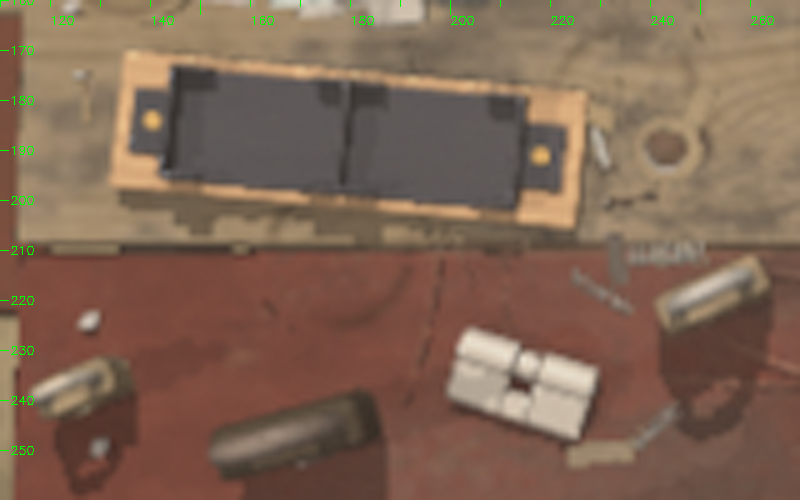

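View pics/tr.png

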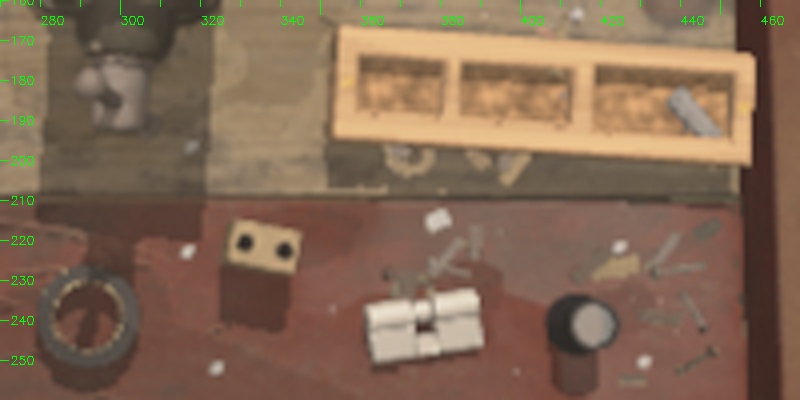

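Readable corners: the tray outline is (135,170)-(227,178)-(225,206)-(132,197). The stand outline is (355,166)-(459,174)-(457,201)-(353,194). Something grey lies in or near the large slot at (443,188). Now the side crop.

```bash
python3 - <<'E'
from h import *
im=np.load("side.npy")
a="pics/s1.png";b="pics/s2.png"
crop(im,215,150,305,250,6,a); crop(im,260,235,410,335,5,b)
# stack 1: 540x600
E
```

```text
(no output)
```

View pics/s1.png

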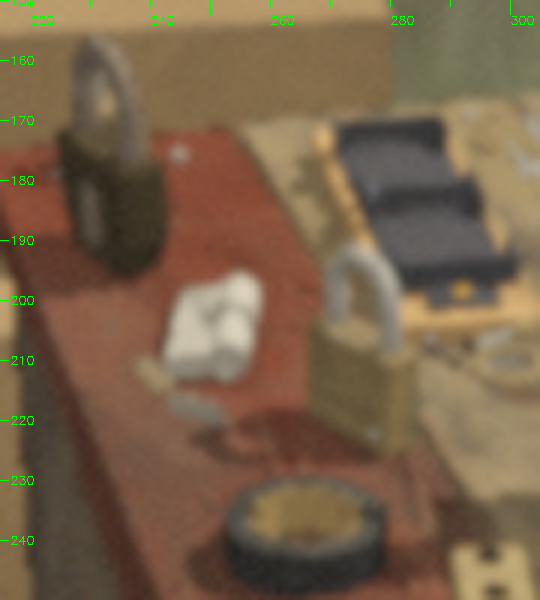

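View pics/s2.png

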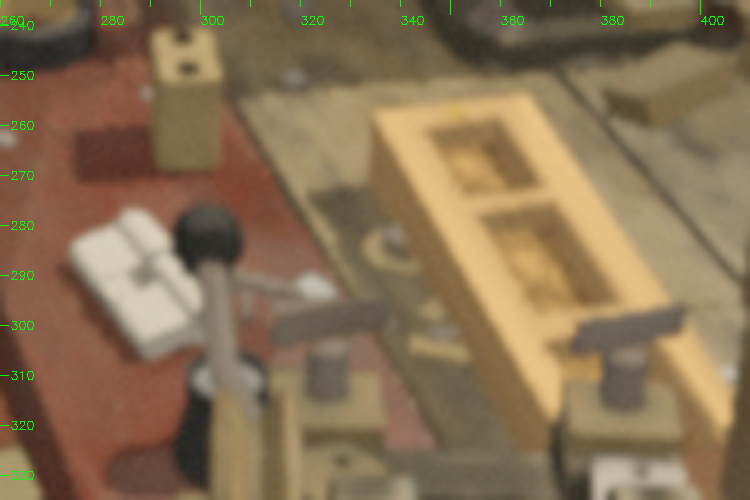

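```bash
cat > m.py <<'E'
from h import *
R=lambda p,z,n="top":ray(n,p,z)[:,:2]
mm=lambda a:np.round(np.asarray(a)*1000).astype(int).tolist()
def rep(nm,c,z):
    P=R(c,z); s=[np.hypot(*(P[i]-P[(i+1)%4])) for i in range(4)]
    e=(P[0]+P[3]-P[1]-P[2]); print(nm,"ctr",mm(P.mean(0)),"sides",mm(s),"y-axis deg from world y",round(np.degrees(np.arctan2(-e[0],e[1])),1))
# corners TL TR BR BL (TL-TR = y direction)
rep("stand",[(355,166.5),(458.7,173.8),(457.3,201),(353.2,194.2)],.03)
rep("slotS",[(359.8,173.8),(381.2,175.2),(380.8,189.3),(359.3,187)],.03)
rep("slotM",[(385.2,175.2),(413.5,176.7),(413,191),(384.7,188.8)],.03)
rep("slotL",[(418.5,176.3),(453.5,178.5),(452.7,194),(418,191)],.03)
rep("tray board",[(135,170),(227.3,178.5),(225.3,205.5),(132,197)],.012)
rep("tray walls",[(144.5,173),(215,179.3),(213,201.8),(142.5,195)],.026)
rep("cyl L",[(204,225.5),(229.7,233.3),(226,247.8),(199.5,240.2)],.015)
rep("cyl R",[(361,235),(388.5,232.3),(390.8,245.5),(363.3,251.2)],.015)
print("block",mm(R([(336,218)],.042)),"loupe",mm(R([(415.5,241)],.034)),"tape",mm(R([(291.5,239)],.018)))
# triangulate
def tri(a,b):
    o=[];d=[]
    for n,uv in(("top",a),("side",b)):
        o.append(calibration(n)["cam_to_world"][:3,3]); v=ray(n,uv,0)[0]-o[-1]; d.append(v/np.linalg.norm(v))
    t=np.linalg.lstsq(np.c_[d[0],-d[1]],o[1]-o[0],rcond=None)[0]
    p,q=o[0]+t[0]*d[0],o[1]+t[1]*d[1]; return mm((p+q)/2),round(np.linalg.norm(p-q)*1000)
print("grey",tri((443.5,188),(384,302)))
print("shackle A",tri((252.5,217),(272,192)),"big",tri((167,244),(230,157)))
print("block top",tri((336,221),(295,248)))
print("A base corners side z0",mm(R([(266.5,217),(281,226)],0,"side")))
print("A body top corners side z41",mm(R([(266.8,203.5),(281,209.5)],.041,"side")))
print("big side body bottom",mm(R([(226,188),(234,196)],0,"side")))
E
python3 m.py
```

```text
stand ctr [517, -283] sides [231, 61, 231, 62] y-axis deg from world y -3.9
slotS ctr [522, -204] sides [48, 32, 48, 30] y-axis deg from world y -5.0
slotM ctr [519, -268] sides [63, 32, 63, 31] y-axis deg from world y -3.8
slotL ctr [514, -349] sides [78, 35, 77, 33] y-axis deg from world y -4.3
tray board ctr [510, 223] sides [211, 61, 212, 62] y-axis deg from world y -5.3
tray walls ctr [509, 223] sides [158, 51, 158, 50] y-axis deg from world y -5.3
cyl L ctr [400, 143] sides [60, 33, 62, 34] y-axis deg from world y -16.4
cyl R ctr [390, -217] sides [62, 30, 63, 36] y-axis deg from world y 8.6
block [[440, -125]] loupe [[390, -300]] tape [[394, -29]]
grey ([502, -354, 60], 3)
shackle A ([436, 56, 74], 10) big ([377, 229, 100], 15)
block top ([431, -125, 36], 5)
A base corners side z0 [[424, 83], [445, 32]]
A body top corners side z41 [[422, 70], [445, 32]]
big side body bottom [[362, 271], [373, 216]]
```

```bash
cat >> m.py <<'E'
print("----")
for a,b in(((438.5,182.5),(373,305)),((449,194),(395,298)),((438.5,182.5),(395,298)),((449,194),(373,305))): print(tri(a,b))
print("on floor z18:",mm(R([(438.5,182.5),(449,194)],.018)), mm(R([(438.5,182.5),(449,194)],.03)))
print("slotL in side:",proj("side",[[.512,-.349,.018],[.512,-.349,.03],[.53,-.31,.03],[.495,-.388,.03],[.53,-.388,.03]]).round())
print("machine at top px", proj("top",[[.45,-.5,.1],[.45,-.55,.1]]).round(), mm(R([(490,250)],0)),mm(R([(490,250)],.15)))
import numpy as np
im=read_camera("top"); crop(im,410,165,470,205,12,"pics/slot.png")
crop(np.load("side.npy"),215,150,260,200,12,"pics/big.png")
E
python3 m.py | sed -n '/----/,$p'
```

```text
----
([504, -343, 48], 28)
([500, -365, 74], 22)
([519, -346, 58], 8)
([485, -362, 65], 12)
on floor z18: [[521, -360], [495, -383]] [[520, -356], [494, -378]]
slotL in side: [[386. 321.]
 [387. 315.]
 [386. 298.]
 [389. 332.]
 [410. 328.]]
machine at top px [[523. 212.]
 [547. 212.]] [[369, -479]] [[374, -405]]
```

View pics/slot.png

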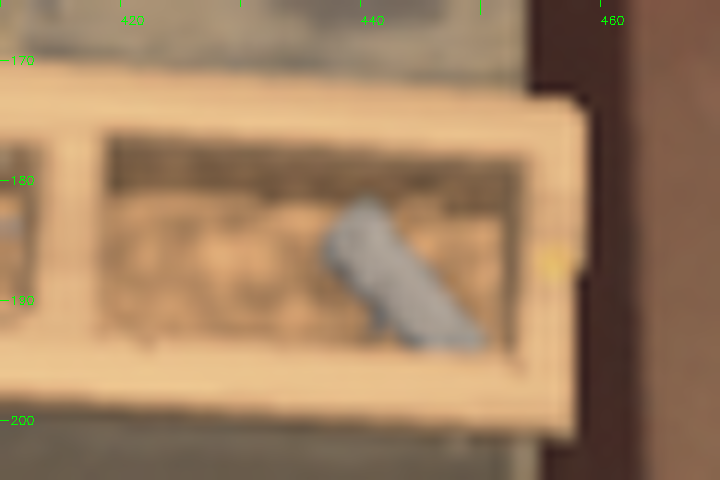

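The grey piece lies flat on the slot floor and is cut off by the front wall, so it looks like scenery and not a tall obstacle. Next, the big padlock close up.

```bash
python3 - <<'E'
from h import *
a=cv2.imread("pics/big.png"); t=read_camera("top")
crop(t,112,215,192,265,7,"pics/x.png"); b=cv2.imread("pics/x.png")
c=np.zeros((600,800,3),np.uint8); a=cv2.resize(a,(405,450)); c[:450,:405]=a
crop(t,112,222,190,262,10,"pics/x.png"); b=cv2.imread("pics/x.png"); b=cv2.resize(b,(780,400))
cv2.imwrite("pics/bt.png",b)
E
```

```text
(no output)
```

View pics/big.png

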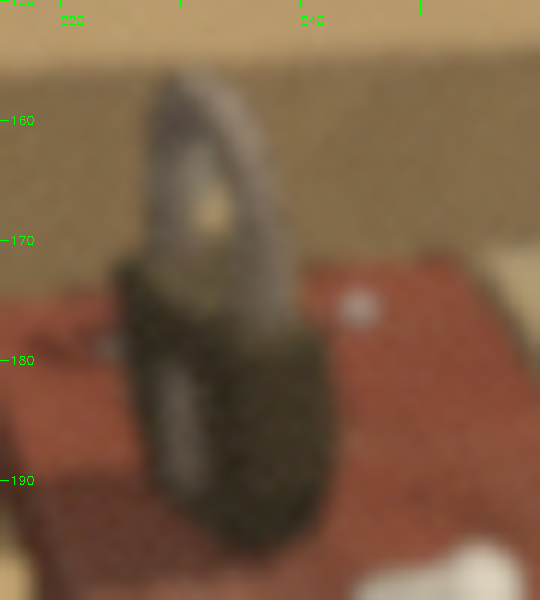

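View pics/bt.png

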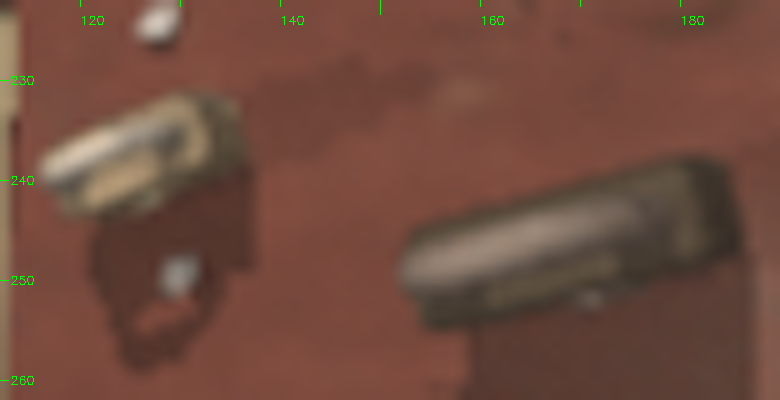

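The big padlock is seen from above with its top corners at about (154,254) and (182,248), and its base end near (186,247). The small one has its shackle line from (116,238) to (131,232).

```bash
cat > m2.py <<'E'
from h import *
R=lambda p,z,n="top":ray(n,p,z)[:,:2]
mm=lambda a:np.round(np.asarray(a)*1000).astype(int).tolist()
def rep(nm,c,z):
    P=R(c,z); s=[np.hypot(*(P[i]-P[(i+1)%4])) for i in range(4)]
    e=(P[0]+P[3]-P[1]-P[2]); print(nm,"ctr",mm(P.mean(0)),"sides",mm(s),"deg",round(np.degrees(np.arctan2(-e[0],e[1])),1))
rep("big z54",[(153.5,245.5),(180,238.5),(182,247.8),(154.5,254.5)],.054)
rep("big near face base",[(180,238.5),(184,238.5),(186,247),(182,247.8)],0)
print(" base right corner",mm(R([(184.8,238.8),(186,247)],0)), "side base corner z0", mm(R([(234,196.5),(240.5,194)],0,"side")),"side bodytop z54",mm(R([(224.5,172),(235,178),(241.5,178)],.054,"side")))
print(" shackle line z101",mm(R([(152.5,249),(176,242)],.101)), "side apex",mm(R([(231,155.5)],.101,"side")))
rep("A z41",[(241.4,220.4),(261,211.3),(263.5,217.5),(242.3,226)],.041)
print(" A shackle z76",mm(R([(244,219),(259.5,213)],.076)),"side apex",mm(R([(274,191)],.076,"side")))
print(" A side base",mm(R([(266.3,217),(280,226),(283,225.5)],0,"side")),"top",mm(R([(266.8,204),(280,210.5),(283.5,208)],.041,"side")))
rep("small z30",[(117.5,236.5),(131,231),(134,238.5),(118.5,243)],.03)
print(" base right",mm(R([(133.5,231.8),(136.8,239.2)],0)),"shackle z55",mm(R([(116.3,238.8),(129.5,233)],.055)))
E
python3 m2.py
```

```text
big z54 ctr [379, 238] sides [58, 20, 60, 19] deg 14.2
big near face base ctr [385, 217] sides [9, 20, 9, 22] deg 5.7
 base right corner [[395, 213], [376, 210]] side base corner z0 [[373, 213], [391, 224]] side bodytop z54 [[357, 250], [375, 204], [391, 200]]
 shackle line z101 [[375, 256], [389, 209]] side apex [[374, 238]]
A z41 ctr [438, 58] sides [47, 15, 50, 12] deg 23.4
 A shackle z76 [[437, 73], [449, 40]] side apex [[435, 57]]
 A side base [[424, 83], [443, 32], [450, 33]] top [[421, 68], [441, 28], [452, 38]]
small z30 ctr [398, 337] sides [32, 18, 35, 14] deg 19.1
 base right [[411, 330], [394, 322]] shackle z55 [[395, 348], [407, 320]]
```

```bash
cat > go.py <<'E'
import sys,numpy as np
from cell import env
from scipy.spatial.transform import Rotation as Ro
# usage: go.py x y z psi  (mm, deg; psi = world angle of tool y axis)
s=env.get_state(); q=s["eef_rot"]; M=Ro.from_quat([q[1],q[2],q[3],q[0]]).as_matrix(); p=s["tcp_pos"]*1000
psi=np.degrees(np.arctan2(M[1,1],M[0,1]))
print("t",round(s["time_s"],2),"tcp",p.round(1),"psi",round(psi,1),"tilt",round(np.degrees(np.arccos(-M[2,2])),2),"F",s["wrist_force"].round(1),"gap",round(s["finger_gap"],3),"j",np.round(s["joint_pos"],2))
if len(sys.argv)>4:
    t=np.array(sys.argv[1:4],float); a=float(sys.argv[4]); d=t-p
    f=lambda b:(np.array([[np.sin(b),-np.cos(b)],[np.cos(b),np.sin(b)]])@d[:2]).round(1)  # tool x = psi+90 deg flipped? checked below
    g=lambda b:np.array([-np.sin(b)*d[0]+np.cos(b)*d[1],np.cos(b)*d[0]+np.sin(b)*d[1]]).round(1)
    for n,b in(("now",psi),("after roll",a)): print(n,"dx,dy",g(np.radians(b)),"dz",-round(d[2],1))
    print("roll",round(psi-a,1),"check toolx",M[:2,0].round(3),np.round([-np.sin(np.radians(psi)),np.cos(np.radians(psi))],3))
E
python3 go.py 379 237 200 14
```

```text
t 0.3 tcp [183.4 544.7 230.9] psi 71.4 tilt 0.05 F [-0.4 -0.8 -1. ] gap 0.997 j [ 1.1   0.21  1.54 -0.    1.39 -0.15]
now dx,dy [-283.6 -229.2] dz 30.9
after roll dx,dy [-345.9  115.3] dz 30.9
roll 57.4 check toolx [-0.948  0.319] [-0.948  0.319]
```

Emit:
play_rows --increments '[{"claw": 0, "dx": -28.4, "dy": -22.9, "dz": 3}, {"claw": 0, "dx": -28.4, "dy": -22.9, "dz": 3}, {"claw": 0, "dx": -28.4, "dy": -22.9, "dz": 3}, {"claw": 0, "dx": -28.4, "dy": -22.9, "dz": 3}, {"claw": 0, "dx": -28.4, "dy": -22.9, "dz": 3}, {"claw": 0, "dx": -28.4, "dy": -22.9, "dz": 3}, {"claw": 0, "dx": -28.4, "dy": -22.9, "dz": 3}, {"claw": 0, "dx": -28.4, "dy": -22.9, "dz": 3}, {"claw": 0, "dx": -28.4, "dy": -22.9, "dz": 3}, {"claw": 0, "dx": -28.4, "dy": -22.9, "dz": 3}]' --squeeze 50

```text
$.increments[0]: bad value
```

Emit:
play_rows --increments '[{"claw": 0, "roll": 8.2}, {"claw": 0, "roll": 8.2}, {"claw": 0, "roll": 8.2}, {"claw": 0, "roll": 8.2}, {"claw": 0, "roll": 8.2}, {"claw": 0, "roll": 8.2}, {"claw": 0, "roll": 8.2}, {"claw": 0}]'

```text
$.increments[0]: bad value
```

```bash
python3 go.py 379 237 36 14; python3 - <<'E'
from h import *
t=read_camera("top"); crop(t,112,200,212,270,8,"pics/g1.png")
E
```

```text
t 0.3 tcp [183.4 544.7 230.9] psi 71.4 tilt 0.05 F [-0.4 -0.8 -1. ] gap 0.997 j [ 1.1   0.21  1.54 -0.    1.39 -0.15]
now dx,dy [-283.6 -229.2] dz 194.9
after roll dx,dy [-345.9  115.3] dz 194.9
roll 57.4 check toolx [-0.948  0.319] [-0.948  0.319]
```

Emit:
play_rows --increments '[{"dx": -28.4, "dy": -22.9, "dz": 3, "roll": 0, "claw": 0}]' --squeeze 50

```text
time_s: 0.48
tcp_pos: [0.2027, 0.5152, 0.2285]
eef_rot: [0.0, 0.16, 0.987, 0.001]
wrist_force: [0.7, 0.2, 0.8]
finger_gap: 0.997
```

Emit:
play_rows --increments '[{"claw": 0, "dx": -28.4, "dy": -22.9, "dz": 3, "roll": 0}, {"claw": 0, "dx": -28.4, "dy": -22.9, "dz": 3, "roll": 0}, {"claw": 0, "dx": -28.4, "dy": -22.9, "dz": 3, "roll": 0}, {"claw": 0, "dx": -28.4, "dy": -22.9, "dz": 3, "roll": 0}, {"claw": 0, "dx": -28.4, "dy": -22.9, "dz": 3, "roll": 0}, {"claw": 0, "dx": -28.4, "dy": -22.9, "dz": 3, "roll": 0}, {"claw": 0, "dx": -28.4, "dy": -22.9, "dz": 3, "roll": 0}, {"claw": 0, "dx": -28.4, "dy": -22.9, "dz": 3, "roll": 0}, {"claw": 0, "dx": -28.4, "dy": -22.9, "dz": 3, "roll": 0}]'

```text
time_s: 1.6
tcp_pos: [0.3802, 0.2363, 0.2014]
eef_rot: [0.0, 0.162, 0.987, 0.0]
wrist_force: [-0.5, 0.3, 0.6]
finger_gap: 1.003
```

Emit:
play_rows --increments '[{"claw": 0, "dx": 0, "dy": 0, "dz": 0, "roll": 8.2}, {"claw": 0, "dx": 0, "dy": 0, "dz": 0, "roll": 8.2}, {"claw": 0, "dx": 0, "dy": 0, "dz": 0, "roll": 8.2}, {"claw": 0, "dx": 0, "dy": 0, "dz": 0, "roll": 8.2}, {"claw": 0, "dx": 0, "dy": 0, "dz": 0, "roll": 8.2}, {"claw": 0, "dx": 0, "dy": 0, "dz": 0, "roll": 8.2}, {"claw": 0, "dx": 0, "dy": 0, "dz": 0, "roll": 8.2}, {"claw": 0, "dx": 0, "dy": 0, "dz": 0, "roll": 0}]'

```text
time_s: 2.6
tcp_pos: [0.3796, 0.2373, 0.2014]
eef_rot: [0.0, 0.615, 0.788, 0.0]
wrist_force: [-0.5, -0.2, -0.3]
finger_gap: 1.002
```

```bash
python3 go.py 379 237 36 14; python3 - <<'E'
from h import *
t=read_camera("side"); crop(t,205,90,305,210,5,"pics/g1.png")
E
```

```text
t 2.6 tcp [379.6 237.3 201.4] psi 14.1 tilt 0.02 F [-0.5 -0.2 -0.3] gap 1.002 j [ 0.36 -0.04  1.87  0.    1.31  0.12]
now dx,dy [-0.1 -0.7] dz 165.4
after roll dx,dy [-0.1 -0.7] dz 165.4
roll 0.1 check toolx [-0.243  0.97 ] [-0.243  0.97 ]
```

View pics/g1.png

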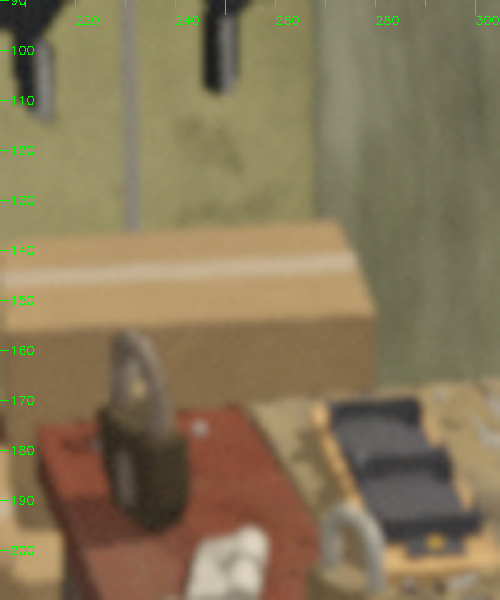

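The open fingertips at (211,113) and (249,107) straddle the big lock at (232,157). I'll go down and grip it.

Emit:
play_rows --increments '[{"claw": 0, "dx": 0, "dy": 0, "dz": 35, "roll": 0}, {"claw": 0, "dx": 0, "dy": 0, "dz": 35, "roll": 0}, {"claw": 0, "dx": 0, "dy": 0, "dz": 35, "roll": 0}, {"claw": 0, "dx": 0, "dy": 0, "dz": 35, "roll": 0}, {"claw": 0, "dx": 0, "dy": 0, "dz": 25, "roll": 0}, {"claw": 0, "dx": 0, "dy": 0, "dz": 0, "roll": 0}]'

```text
time_s: 3.4
tcp_pos: [0.3776, 0.2365, 0.0345]
eef_rot: [-0.001, 0.615, 0.788, -0.002]
wrist_force: [0.6, -0.2, 0.7]
finger_gap: 0.999
```

Emit:
play_rows --increments '[{"claw": 1, "dx": 0, "dy": 0, "dz": 0, "roll": 0}, {"claw": 1, "dx": 0, "dy": 0, "dz": 0, "roll": 0}, {"claw": 1, "dx": 0, "dy": 0, "dz": 0, "roll": 0}, {"claw": 1, "dx": 0, "dy": 0, "dz": 0, "roll": 0}, {"claw": 1, "dx": 0, "dy": 0, "dz": 0, "roll": 0}, {"claw": 1, "dx": 0, "dy": 0, "dz": 0, "roll": 0}, {"claw": 1, "dx": 0, "dy": 0, "dz": 0, "roll": 0}, {"claw": 1, "dx": 0, "dy": 0, "dz": 0, "roll": 0}]' --squeeze 60

```text
time_s: 4.4
tcp_pos: [0.3804, 0.2375, 0.0374]
eef_rot: [0.0, 0.616, 0.788, 0.001]
wrist_force: [-1.0, -1.1, 6.0]
finger_gap: 0.261
```

Emit:
play_rows --increments '[{"claw": 1, "dx": 0, "dy": 0, "dz": -20, "roll": 0}, {"claw": 1, "dx": 0, "dy": 0, "dz": -40, "roll": 0}, {"claw": 1, "dx": 0, "dy": 0, "dz": -40, "roll": 0}, {"claw": 1, "dx": 0, "dy": 0, "dz": -40, "roll": 0}, {"claw": 1, "dx": 0, "dy": 0, "dz": -40, "roll": 0}, {"claw": 1, "dx": 0, "dy": 0, "dz": -30, "roll": 0}, {"claw": 1, "dx": 0, "dy": 0, "dz": 0, "roll": 0}]'

```text
time_s: 5.28
tcp_pos: [0.3808, 0.2378, 0.248]
eef_rot: [0.001, 0.616, 0.788, 0.002]
wrist_force: [0.9, -0.3, -4.8]
finger_gap: 0.261
```

```bash
python3 go.py 370 0 250 -4; python3 - <<'E'
from h import *
t=read_camera("side"); crop(t,180,60,300,210,5,"pics/g2.png"); 
E
```

```text
t 5.28 tcp [380.8 237.8 248. ] psi 14.0 tilt 0.28 F [ 0.9 -0.3 -4.8] gap 0.261 j [ 0.36 -0.09  1.82  0.    1.41  0.12]
now dx,dy [-228.1  -68. ] dz -2.0
after roll dx,dy [-238.     5.9] dz -2.0
roll 18.0 check toolx [-0.242  0.97 ] [-0.242  0.97 ]
```

View pics/g2.png

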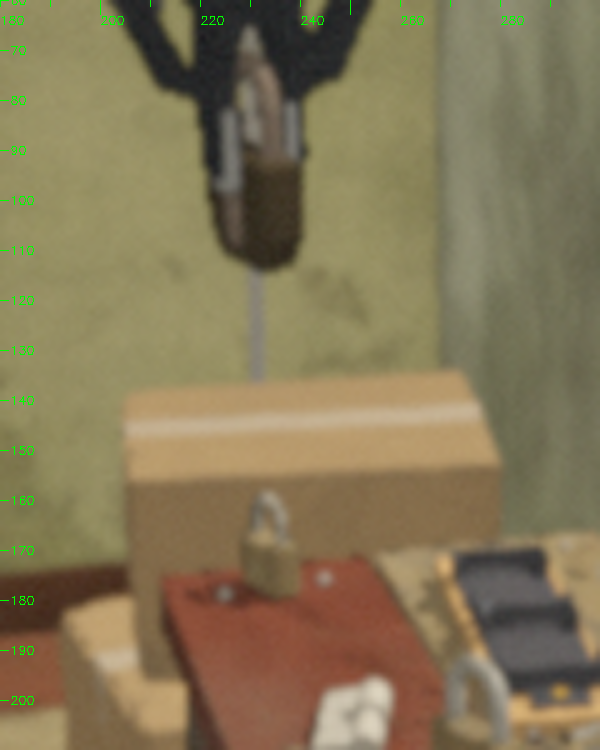

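```bash
python3 - <<'E'
from h import *
print("big apex",ray("side",[(228,64.5),(230,64.5)],.313).round(3), "base near corner z.212",ray("side",[(232,113.5),(238,110)],.212).round(3))
print("px of expected apex & base near mid", proj("side",[[.381,.238,.313],[.381+.242*.033,.238-.97*.033,.212]]).round(1))
s=lambda p,z:print((ray("side",p,z)[:,:2]*1000).round())
print("small base L,near,R  top L,near,R, apex");s([(227,174.5),(234,179),(237.5,178.5)],0);s([(226.5,167.5),(232,171.5),(238,170)],.03);s([(232,158.5)],.055)
E
```

```text
big apex [[0.383 0.281 0.313]
 [0.388 0.279 0.313]] base near corner z.212 [[0.377 0.218 0.212]
 [0.397 0.245 0.212]]
px of expected apex & base near mid [[230.4  67.9]
 [238.1 114.5]]
small base L,near,R  top L,near,R, apex
[[381. 361.]
 [394. 324.]
 [404. 325.]]
[[377. 339.]
 [386. 306.]
 [404. 313.]]
[[393. 337.]]
```

Emit:
play_rows --increments '[{"claw": 1, "dx": -38, "dy": -11.4, "dz": 0, "roll": 0}, {"claw": 1, "dx": -38, "dy": -11.4, "dz": 0, "roll": 0}, {"claw": 1, "dx": -38, "dy": -11.4, "dz": 0, "roll": 0}, {"claw": 1, "dx": -38, "dy": -11.4, "dz": 0, "roll": 0}, {"claw": 1, "dx": -38, "dy": -11.4, "dz": 0, "roll": 0}, {"claw": 1, "dx": -38, "dy": -11.4, "dz": 0, "roll": 0}, {"claw": 1, "dx": 0, "dy": 0, "dz": 0, "roll": 9}, {"claw": 1, "dx": 0, "dy": 0, "dz": 0, "roll": 9}, {"claw": 1, "dx": 0, "dy": 0, "dz": 0, "roll": 0}]'

```text
time_s: 6.45
tcp_pos: [0.3666, -0.0003, 0.2436]
eef_rot: [-0.002, 0.731, 0.682, -0.001]
wrist_force: [0.5, 0.7, -4.4]
finger_gap: 0.259
```

```bash
python3 go.py 375 -250 250 -4
```

```text
t 6.45 tcp [ 3.666e+02 -3.000e-01  2.436e+02] psi -3.9 tilt 0.3 F [ 0.5  0.7 -4.4] gap 0.259 j [-0.24 -0.28  1.98  0.    1.44 -0.17]
now dx,dy [-248.6   25.5] dz -6.4
after roll dx,dy [-248.5   25.8] dz -6.4
roll 0.1 check toolx [0.069 0.998] [0.069 0.998]
```

Emit:
play_rows --increments '[{"claw": 1, "dx": -40, "dy": 4.2, "dz": -1, "roll": 0}, {"claw": 1, "dx": -42, "dy": 4.2, "dz": -1, "roll": 0}, {"claw": 1, "dx": -42, "dy": 4.2, "dz": -1, "roll": 0}, {"claw": 1, "dx": -42, "dy": 4.2, "dz": -1, "roll": 0}, {"claw": 1, "dx": -42, "dy": 4.2, "dz": -1, "roll": 0}, {"claw": 1, "dx": -40, "dy": 4.2, "dz": -1, "roll": 0}, {"claw": 1, "dx": 0, "dy": 0, "dz": 0, "roll": 0}]'

```text
time_s: 7.32
tcp_pos: [0.3756, -0.2515, 0.2508]
eef_rot: [-0.001, 0.732, 0.682, -0.0]
wrist_force: [0.7, 1.1, -4.7]
finger_gap: 0.261
```

```bash
python3 go.py 512 -349 200 -4
```

```text
t 7.33 tcp [ 375.6 -251.5  250.8] psi -4.0 tilt 0.13 F [ 0.7  1.1 -4.7] gap 0.261 j [-0.78 -0.08  1.8  -0.    1.42 -0.71]
now dx,dy [-87.7 142.9] dz 50.8
after roll dx,dy [-87.8 142.9] dz 50.8
roll -0.0 check toolx [0.07  0.998] [0.07  0.998]
```

Emit:
play_rows --increments '[{"claw": 1, "dx": -22, "dy": 35.7, "dz": 0, "roll": 0}, {"claw": 1, "dx": -22, "dy": 35.7, "dz": 0, "roll": 0}, {"claw": 1, "dx": -22, "dy": 35.7, "dz": 0, "roll": 0}, {"claw": 1, "dx": -21.8, "dy": 35.8, "dz": 0, "roll": 0}, {"claw": 1, "dx": 0, "dy": 0, "dz": 40, "roll": 0}, {"claw": 1, "dx": 0, "dy": 0, "dz": 40, "roll": 0}, {"claw": 1, "dx": 0, "dy": 0, "dz": 40, "roll": 0}, {"claw": 1, "dx": 0, "dy": 0, "dz": 30, "roll": 0}, {"claw": 1, "dx": 0, "dy": 0, "dz": 0, "roll": 0}, {"claw": 1, "dx": 0, "dy": 0, "dz": 0, "roll": 0}]'

```text
time_s: 8.57
tcp_pos: [0.5132, -0.347, 0.1029]
eef_rot: [0.0, 0.731, 0.682, 0.0]
wrist_force: [-0.2, 0.5, -3.2]
finger_gap: 0.261
```

```bash
python3 go.py 512 -349 54 -4; python3 - <<'E'
from h import *
t=read_camera("top"); crop(t,395,130,515,220,5,"pics/a.png"); s=read_camera("side"); crop(s,330,200,450,340,4,"pics/b.png")
a=cv2.imread("pics/a.png");b=cv2.imread("pics/b.png");h=600
a=cv2.resize(a,(400,300)); 
c=np.zeros((560,490*1+310,3),np.uint8)
crop(t,395,150,475,220,4,"pics/a.png");a=cv2.imread("pics/a.png")
c[:280,:320]=a; c[:560,320:800]=b; cv2.imwrite("pics/g3.png",c)
E
```

```text
t 8.57 tcp [ 513.2 -347.   102.9] psi -3.9 tilt 0.04 F [-0.2  0.5 -3.2] gap 0.261 j [-0.73  0.43  1.54  0.    1.18 -0.67]
now dx,dy [-2.1 -1. ] dz 48.9
after roll dx,dy [-2.1 -1. ] dz 48.9
roll 0.1 check toolx [0.068 0.998] [0.068 0.998]
```

View pics/g3.png

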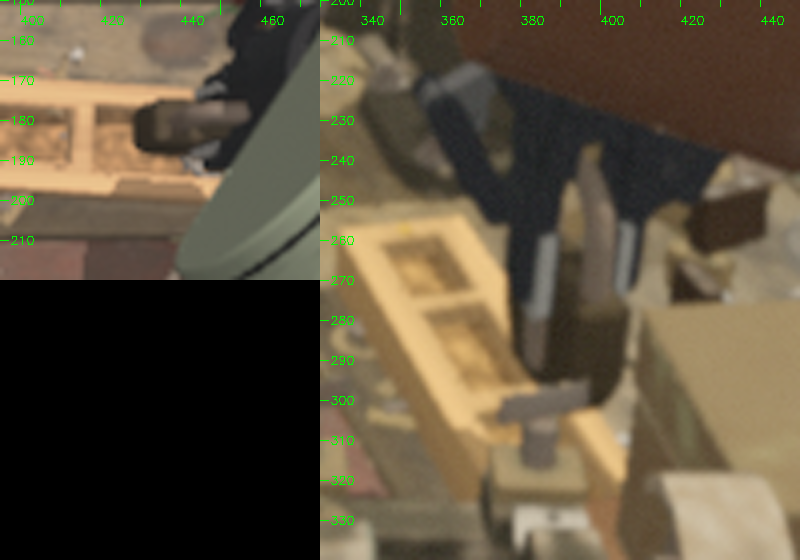

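```bash
python3 - <<'E'
from h import *
print(ray("top",[(425.5,180),(426,180),(427,186)],.067).round(4), ray("top",[(433,176.5),(434,176)],.121).round(4))
print(ray("side",[(389,296),(397,301),(403,298)],.067).round(4))
print(proj("side",[[.513+.002,-.347-.033,.067],[.515,-.386+.009,.067]]).round(1))
E
python3 go.py 512.3 -353 56 -4
```

```text
[[ 0.5202 -0.3138  0.067 ]
 [ 0.5202 -0.3149  0.067 ]
 [ 0.5073 -0.3166  0.067 ]] [[ 0.52   -0.3102  0.121 ]
 [ 0.5211 -0.3122  0.121 ]]
[[ 0.5105 -0.3501  0.067 ]
 [ 0.5165 -0.3648  0.067 ]
 [ 0.529  -0.3604  0.067 ]]
[[400.9 307.2]
 [400.  306. ]]
t 8.68 tcp [ 513.9 -348.   104.5] psi -4.0 tilt 0.23 F [ 0.2 -0.9 -4.2] gap 0.259 j [-0.73  0.42  1.54  0.    1.18 -0.67]
now dx,dy [-5.1 -1.3] dz 48.5
after roll dx,dy [-5.1 -1.3] dz 48.5
roll 0.0 check toolx [0.069 0.998] [0.069 0.998]
```

Emit:
play_rows --increments '[{"claw": 1, "dx": -3.5, "dy": -1.2, "dz": 0, "roll": 0}, {"claw": 1, "dx": 0, "dy": 0, "dz": 20, "roll": 0}, {"claw": 1, "dx": 0, "dy": 0, "dz": 10, "roll": 0}, {"claw": 1, "dx": 0, "dy": 0, "dz": 6, "roll": 0}, {"claw": 1, "dx": 0, "dy": 0, "dz": 5, "roll": 0}, {"claw": 1, "dx": 0, "dy": 0, "dz": 3, "roll": 0}, {"claw": 1, "dx": 0, "dy": 0, "dz": 0, "roll": 0}]'

```text
time_s: 9.55
tcp_pos: [0.5111, -0.3506, 0.0582]
eef_rot: [-0.0, 0.731, 0.682, 0.0]
wrist_force: [0.1, 0.7, -3.9]
finger_gap: 0.257
```

```bash
python3 go.py 512.3 -351 55 -4
```

```text
t 9.55 tcp [ 511.1 -350.6   58.2] psi -4.0 tilt 0.0 F [ 0.1  0.7 -3.9] gap 0.257 j [-0.74  0.48  1.56  0.    1.1  -0.67]
now dx,dy [-0.3  1.2] dz 3.2
after roll dx,dy [-0.3  1.2] dz 3.2
roll -0.0 check toolx [0.07  0.998] [0.07  0.998]
```

Emit:
play_rows --increments '[{"claw": 1, "dx": 0, "dy": 0.5, "dz": 2.5, "roll": 0}, {"claw": 1, "dx": 0, "dy": 0, "dz": 0, "roll": 0}, {"claw": 0, "dx": 0, "dy": 0, "dz": 0, "roll": 0}, {"claw": 0, "dx": 0, "dy": 0, "dz": 0, "roll": 0}, {"claw": 0, "dx": 0, "dy": 0, "dz": 0, "roll": 0}, {"claw": 0, "dx": 0, "dy": 0, "dz": 0, "roll": 0}, {"claw": 0, "dx": 0, "dy": 0, "dz": 0, "roll": 0}, {"claw": 0, "dx": 0, "dy": 0, "dz": 0, "roll": 0}]'

```text
time_s: 10.55
tcp_pos: [0.5116, -0.3507, 0.0558]
eef_rot: [-0.0, 0.731, 0.682, 0.0]
wrist_force: [0.1, -0.4, -0.1]
finger_gap: 0.999
```

Emit:
play_rows --increments '[{"claw": 0, "dx": 0, "dy": 0, "dz": -15, "roll": 0}, {"claw": 0, "dx": 0, "dy": 0, "dz": -35, "roll": 0}, {"claw": 0, "dx": 0, "dy": 0, "dz": -40, "roll": 0}, {"claw": 0, "dx": 0, "dy": 0, "dz": -45, "roll": 0}, {"claw": 0, "dx": 0, "dy": 0, "dz": -45, "roll": 0}, {"claw": 0, "dx": 0, "dy": 0, "dz": 0, "roll": 0}]'

```text
time_s: 11.3
tcp_pos: [0.5142, -0.353, 0.2431]
eef_rot: [0.006, 0.731, 0.682, 0.001]
wrist_force: [0.3, 0.1, -0.1]
finger_gap: 1.002
```

```bash
python3 go.py 390 -217 235 8.6
```

```text
t 11.3 tcp [ 514.2 -353.   243.1] psi -4.0 tilt 0.73 F [ 0.3  0.1 -0.1] gap 1.002 j [-0.74  0.29  1.41  0.    1.43 -0.67]
now dx,dy [ 127.  -133.4] dz 8.1
after roll dx,dy [ 153.  -102.5] dz 8.1
roll -12.6 check toolx [0.07  0.998] [0.07  0.998]
```

Emit:
play_rows --increments '[{"claw": 0, "dx": 25.4, "dy": -26.7, "dz": 1, "roll": 0}, {"claw": 0, "dx": 25.4, "dy": -26.7, "dz": 1, "roll": 0}, {"claw": 0, "dx": 25.4, "dy": -26.7, "dz": 1, "roll": 0}, {"claw": 0, "dx": 25.4, "dy": -26.7, "dz": 1, "roll": 0}, {"claw": 0, "dx": 25.4, "dy": -26.6, "dz": 1, "roll": 0}, {"claw": 0, "dx": 0, "dy": 0, "dz": 10, "roll": -6.3}, {"claw": 0, "dx": 0, "dy": 0, "dz": 30, "roll": -6.3}, {"claw": 0, "dx": 0, "dy": 0, "dz": 40, "roll": 0}, {"claw": 0, "dx": 0, "dy": 0, "dz": 40, "roll": 0}, {"claw": 0, "dx": 0, "dy": 0, "dz": 0, "roll": 0}]'

```text
time_s: 12.55
tcp_pos: [0.3843, -0.212, 0.1075]
eef_rot: [-0.005, 0.652, 0.758, -0.0]
wrist_force: [0.2, 0.6, 1.0]
finger_gap: 1.0
```

```bash
python3 go.py 390 -217 4 8.6; python3 - <<'E'
from h import *
t=read_camera("top"); s=read_camera("side"); crop(t,330,150,470,260,3,"pics/a.png");crop(s,260,190,430,340,3,"pics/b.png")
a=cv2.imread("pics/a.png");b=cv2.imread("pics/b.png")
crop(t,340,155,470,260,3,"pics/a.png");a=cv2.imread("pics/a.png");crop(s,260,190,396,340,3,"pics/b.png");b=cv2.imread("pics/b.png")
c=np.zeros((450,798,3),np.uint8);c[:315,:390]=a;c[:,390:]=b;cv2.imwrite("pics/g4.png",c)
E
```

```text
t 12.55 tcp [ 384.3 -212.   107.5] psi 8.6 tilt 0.54 F [0.2 0.6 1. ] gap 1.0 j [-0.7   0.07  1.98  0.    1.1  -0.85]
now dx,dy [-5.7  4.9] dz 103.5
after roll dx,dy [-5.7  4.9] dz 103.5
roll -0.0 check toolx [-0.149  0.989] [-0.149  0.989]
```

View pics/g4.png

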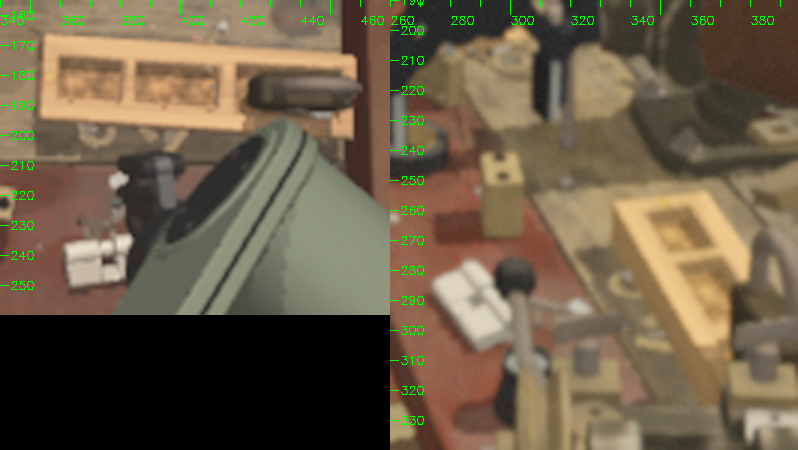

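The big lock stands in its slot (lock end at about (422,187), slot end at (418,187)). Correcting onto the cylinder and going down.

Emit:
play_rows --increments '[{"claw": 0, "dx": -5.7, "dy": 4.9, "dz": 20, "roll": 0}, {"claw": 0, "dx": 0, "dy": 0, "dz": 30, "roll": 0}, {"claw": 0, "dx": 0, "dy": 0, "dz": 30, "roll": 0}, {"claw": 0, "dx": 0, "dy": 0, "dz": 15, "roll": 0}, {"claw": 0, "dx": 0, "dy": 0, "dz": 0, "roll": 0}, {"claw": 0, "dx": 0, "dy": 0, "dz": 0, "roll": 0}]'

```text
time_s: 13.4
tcp_pos: [0.3943, -0.2205, 0.0172]
eef_rot: [0.001, 0.652, 0.758, 0.0]
wrist_force: [-0.9, -0.5, 0.6]
finger_gap: 0.997
```

```bash
python3 go.py 390 -217 3 8.6
```

```text
t 13.4 tcp [ 394.3 -220.5   17.2] psi 8.6 tilt 0.17 F [-0.9 -0.5  0.6] gap 0.997 j [-0.7   0.26  2.    0.    0.88 -0.85]
now dx,dy [ 4.2 -3.7] dz 14.2
after roll dx,dy [ 4.2 -3.7] dz 14.2
roll -0.0 check toolx [-0.149  0.989] [-0.149  0.989]
```

Emit:
play_rows --increments '[{"claw": 0, "dx": 4, "dy": -3.5, "dz": 0, "roll": 0}, {"claw": 0, "dx": 0, "dy": 0, "dz": 10, "roll": 0}, {"claw": 0, "dx": 0, "dy": 0, "dz": 4, "roll": 0}, {"claw": 0, "dx": 0, "dy": 0, "dz": 0, "roll": 0}, {"claw": 1, "dx": 0, "dy": 0, "dz": 0, "roll": 0}, {"claw": 1, "dx": 0, "dy": 0, "dz": 0, "roll": 0}, {"claw": 1, "dx": 0, "dy": 0, "dz": 0, "roll": 0}, {"claw": 1, "dx": 0, "dy": 0, "dz": 0, "roll": 0}, {"claw": 1, "dx": 0, "dy": 0, "dz": 0, "roll": 0}, {"claw": 1, "dx": 0, "dy": 0, "dz": 0, "roll": 0}]' --squeeze 60

```text
time_s: 14.65
tcp_pos: [0.3893, -0.2163, 0.0023]
eef_rot: [0.0, 0.652, 0.758, -0.0]
wrist_force: [-1.1, 2.7, 6.5]
finger_gap: 0.352
```

```bash
python3 go.py 390 -217 3 8.6
```

```text
t 14.65 tcp [ 389.3 -216.3    2.3] psi 8.6 tilt 0.03 F [-1.1  2.7  6.5] gap 0.352 j [-0.7   0.28  2.02 -0.    0.85 -0.85]
now dx,dy [-0.8  0.6] dz -0.7
after roll dx,dy [-0.8  0.6] dz -0.7
roll -0.0 check toolx [-0.149  0.989] [-0.149  0.989]
```

Emit:
play_rows --increments '[{"claw": 1, "dx": 0, "dy": 0, "dz": -15, "roll": 0}, {"claw": 1, "dx": 0, "dy": 0, "dz": -40, "roll": 0}, {"claw": 1, "dx": 0, "dy": 0, "dz": -50, "roll": 0}, {"claw": 1, "dx": 0, "dy": 0, "dz": -50, "roll": 0}, {"claw": 1, "dx": 0, "dy": 0, "dz": -50, "roll": 7}, {"claw": 1, "dx": 0, "dy": 0, "dz": -40, "roll": 7}, {"claw": 1, "dx": 0, "dy": 0, "dz": 0, "roll": 0}, {"claw": 1, "dx": 0, "dy": 0, "dz": 0, "roll": 0}]'

```text
time_s: 15.65
tcp_pos: [0.3882, -0.2154, 0.2455]
eef_rot: [-0.001, 0.739, 0.673, -0.0]
wrist_force: [0.9, 0.2, -2.4]
finger_gap: 0.35
```

```bash
python3 go.py 372 140 250 -5.3
```

```text
t 15.65 tcp [ 388.2 -215.4  245.5] psi -5.3 tilt 0.13 F [ 0.9  0.2 -2.4] gap 0.35 j [-0.7  -0.09  1.83  0.    1.41 -0.61]
now dx,dy [352.3 -49.2] dz -4.5
after roll dx,dy [352.3 -48.9] dz -4.5
roll -0.0 check toolx [0.093 0.996] [0.093 0.996]
```

Emit:
play_rows --increments '[{"claw": 1, "dx": 39.1, "dy": -5.4, "dz": -0.5, "roll": 0}, {"claw": 1, "dx": 39.1, "dy": -5.4, "dz": -0.5, "roll": 0}, {"claw": 1, "dx": 39.1, "dy": -5.4, "dz": -0.5, "roll": 0}, {"claw": 1, "dx": 39.1, "dy": -5.4, "dz": -0.5, "roll": 0}, {"claw": 1, "dx": 39.1, "dy": -5.4, "dz": -0.5, "roll": 0}, {"claw": 1, "dx": 39.1, "dy": -5.4, "dz": -0.5, "roll": 0}, {"claw": 1, "dx": 39.1, "dy": -5.4, "dz": -0.5, "roll": 0}, {"claw": 1, "dx": 39.1, "dy": -5.4, "dz": -0.5, "roll": 0}, {"claw": 1, "dx": 39.1, "dy": -5.4, "dz": -0.5, "roll": 0}]'

```text
time_s: 16.77
tcp_pos: [0.3719, 0.1398, 0.2486]
eef_rot: [-0.001, 0.739, 0.673, -0.002]
wrist_force: [0.2, -0.1, -2.0]
finger_gap: 0.359
```

Emit:
play_rows --increments '[{"claw": 1, "dx": 14, "dy": 32.3, "dz": 0, "roll": 0}, {"claw": 1, "dx": 14, "dy": 32.3, "dz": 0, "roll": 0}, {"claw": 1, "dx": 14, "dy": 32.3, "dz": 0, "roll": 0}, {"claw": 1, "dx": 14, "dy": 32.3, "dz": 0, "roll": 0}, {"claw": 1, "dx": 0, "dy": 0, "dz": 40, "roll": 0}, {"claw": 1, "dx": 0, "dy": 0, "dz": 50, "roll": 0}, {"claw": 1, "dx": 0, "dy": 0, "dz": 50, "roll": 0}, {"claw": 1, "dx": 0, "dy": 0, "dz": 30, "roll": 0}, {"claw": 1, "dx": 0, "dy": 0, "dz": 0, "roll": 0}, {"claw": 1, "dx": 0, "dy": 0, "dz": 0, "roll": 0}]'

```text
time_s: 18.02
tcp_pos: [0.5077, 0.1823, 0.0813]
eef_rot: [-0.0, 0.74, 0.673, -0.0]
wrist_force: [1.1, 0.8, -0.6]
finger_gap: 0.352
```

```bash
python3 go.py 506 184 18 -5.3; python3 - <<'E'
from h import *
t=read_camera("top"); s=read_camera("side"); crop(t,120,150,250,255,4,"pics/a.png");crop(s,225,120,305,230,4,"pics/b.png")
a=cv2.imread("pics/a.png")[:,:480];b=cv2.imread("pics/b.png")
c=np.zeros((440,800,3),np.uint8);c[:420,:480]=a;c[:,480:]=b;cv2.imwrite("pics/g5.png",c)
E
```

```text
t 18.02 tcp [507.7 182.3  81.3] psi -5.4 tilt 0.02 F [ 1.1  0.8 -0.6] gap 0.352 j [0.18 0.31 1.76 0.   1.08 0.28]
now dx,dy [ 1.5 -1.9] dz 63.3
after roll dx,dy [ 1.5 -1.9] dz 63.3
roll -0.1 check toolx [0.094 0.996] [0.094 0.996]
```

View pics/g5.png

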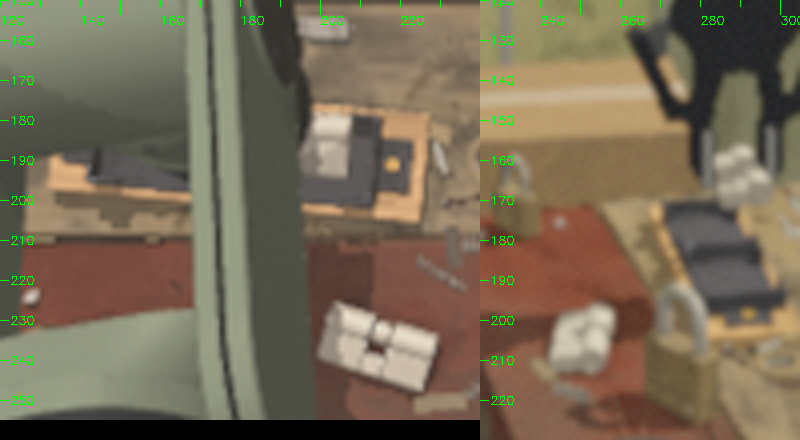

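The cylinder's end is at column 208, which gives y≈149 mm against 151 expected, so it is held centred. Lowering it.

Emit:
play_rows --increments '[{"claw": 1, "dx": 1.2, "dy": -1.5, "dz": 20, "roll": 0}, {"claw": 1, "dx": 0, "dy": 0, "dz": 20, "roll": 0}, {"claw": 1, "dx": 0, "dy": 0, "dz": 10, "roll": 0}, {"claw": 1, "dx": 0, "dy": 0, "dz": 8, "roll": 0}, {"claw": 1, "dx": 0, "dy": 0, "dz": 5, "roll": 0}, {"claw": 1, "dx": 0, "dy": 0, "dz": 0, "roll": 0}, {"claw": 1, "dx": 0, "dy": 0, "dz": 0, "roll": 0}]'

```text
time_s: 19.0
tcp_pos: [0.5068, 0.1838, 0.0187]
eef_rot: [0.0, 0.74, 0.673, 0.0]
wrist_force: [-0.5, -0.6, -2.1]
finger_gap: 0.351
```

```bash
python3 go.py 506 184 17 -5.3
```

```text
t 19.0 tcp [506.8 183.8  18.7] psi -5.4 tilt 0.06 F [-0.5 -0.6 -2.1] gap 0.351 j [ 0.19  0.4   1.78 -0.    0.95  0.28]
now dx,dy [ 0.2 -0.9] dz 1.7
after roll dx,dy [ 0.2 -0.9] dz 1.7
roll -0.1 check toolx [0.094 0.996] [0.094 0.996]
```

Emit:
play_rows --increments '[{"claw": 1, "dx": 0, "dy": 0, "dz": 1.5, "roll": 0}, {"claw": 1, "dx": 0, "dy": 0, "dz": 0, "roll": 0}, {"claw": 0, "dx": 0, "dy": 0, "dz": 0, "roll": 0}, {"claw": 0, "dx": 0, "dy": 0, "dz": 0, "roll": 0}, {"claw": 0, "dx": 0, "dy": 0, "dz": 0, "roll": 0}, {"claw": 0, "dx": 0, "dy": 0, "dz": 0, "roll": 0}, {"claw": 0, "dx": 0, "dy": 0, "dz": 0, "roll": 0}, {"claw": 0, "dx": 0, "dy": 0, "dz": 0, "roll": 0}]'

```text
time_s: 20.0
tcp_pos: [0.5063, 0.1837, 0.0168]
eef_rot: [-0.0, 0.74, 0.673, -0.0]
wrist_force: [-0.0, -0.1, -0.8]
finger_gap: 1.002
```

Emit:
play_rows --increments '[{"claw": 0, "dx": 0, "dy": 0, "dz": -15, "roll": 0}, {"claw": 0, "dx": 0, "dy": 0, "dz": -40, "roll": 0}, {"claw": 0, "dx": 0, "dy": 0, "dz": -50, "roll": 0}, {"claw": 0, "dx": 0, "dy": 0, "dz": -35, "roll": 0}, {"claw": 0, "dx": 0, "dy": 0, "dz": 0, "roll": 5.5}, {"claw": 0, "dx": 0, "dy": 0, "dz": 0, "roll": 5.5}, {"claw": 0, "dx": 0, "dy": 0, "dz": 0, "roll": 0}, {"claw": 0, "dx": 0, "dy": 0, "dz": 0, "roll": 0}]'

```text
time_s: 21.0
tcp_pos: [0.5064, 0.1837, 0.1572]
eef_rot: [0.0, 0.8, 0.6, 0.0]
wrist_force: [0.2, -0.3, 0.0]
finger_gap: 0.999
```

```bash
python3 go.py 400 143 150 -16.4
```

```text
t 21.0 tcp [506.4 183.7 157.2] psi -16.3 tilt 0.03 F [ 0.2 -0.3  0. ] gap 0.999 j [ 0.19  0.2   1.71 -0.    1.23  0.47]
now dx,dy [-69.  -90.6] dz 7.2
after roll dx,dy [-69.1 -90.6] dz 7.2
roll 0.1 check toolx [0.281 0.96 ] [0.281 0.96 ]
```

Emit:
play_rows --increments '[{"claw": 0, "dx": -23, "dy": -30.2, "dz": 0, "roll": 0}, {"claw": 0, "dx": -23, "dy": -30.2, "dz": 0, "roll": 0}, {"claw": 0, "dx": -23, "dy": -30.2, "dz": 0, "roll": 0}, {"claw": 0, "dx": 0, "dy": 0, "dz": 20, "roll": 0}, {"claw": 0, "dx": 0, "dy": 0, "dz": 40, "roll": 0}, {"claw": 0, "dx": 0, "dy": 0, "dz": 40, "roll": 0}, {"claw": 0, "dx": 0, "dy": 0, "dz": 30, "roll": 0}, {"claw": 0, "dx": 0, "dy": 0, "dz": 0, "roll": 0}, {"claw": 0, "dx": 0, "dy": 0, "dz": 0, "roll": 0}]'

```text
time_s: 22.12
tcp_pos: [0.4009, 0.1433, 0.0277]
eef_rot: [0.0, 0.801, 0.599, 0.001]
wrist_force: [0.3, 0.5, 0.3]
finger_gap: 1.002
```

```bash
python3 go.py 400 143 3 -16.4
```

```text
t 22.12 tcp [400.9 143.3  27.7] psi -16.4 tilt 0.09 F [0.3 0.5 0.3] gap 1.002 j [0.14 0.19 2.06 0.   0.89 0.43]
now dx,dy [-0.5 -0.8] dz 24.7
after roll dx,dy [-0.5 -0.8] dz 24.7
roll 0.0 check toolx [0.282 0.959] [0.282 0.959]
```

Now grip the second cylinder, lift it, and roll to the tray's angle.

Emit:
play_rows --increments '[{"claw": 0, "dx": 0, "dy": -0.5, "dz": 15, "roll": 0}, {"claw": 0, "dx": 0, "dy": 0, "dz": 9.5, "roll": 0}, {"claw": 0, "dx": 0, "dy": 0, "dz": 0, "roll": 0}, {"claw": 1, "dx": 0, "dy": 0, "dz": 0, "roll": 0}, {"claw": 1, "dx": 0, "dy": 0, "dz": 0, "roll": 0}, {"claw": 1, "dx": 0, "dy": 0, "dz": 0, "roll": 0}, {"claw": 1, "dx": 0, "dy": 0, "dz": 0, "roll": 0}, {"claw": 1, "dx": 0, "dy": 0, "dz": 0, "roll": 0}, {"claw": 1, "dx": 0, "dy": 0, "dz": 0, "roll": 0}, {"claw": 1, "dx": 0, "dy": 0, "dz": 0, "roll": 0}]'

```text
time_s: 23.38
tcp_pos: [0.3999, 0.1433, 0.003]
eef_rot: [0.0, 0.801, 0.599, 0.0]
wrist_force: [-1.6, -0.1, 5.3]
finger_gap: 0.353
```

Emit:
play_rows --increments '[{"claw": 1, "dx": 0, "dy": 0, "dz": -15, "roll": 0}, {"claw": 1, "dx": 0, "dy": 0, "dz": -40, "roll": 0}, {"claw": 1, "dx": 0, "dy": 0, "dz": -50, "roll": 0}, {"claw": 1, "dx": 0, "dy": 0, "dz": -45, "roll": 0}, {"claw": 1, "dx": 0, "dy": 0, "dz": 0, "roll": -5.5}, {"claw": 1, "dx": 0, "dy": 0, "dz": 0, "roll": -5.5}, {"claw": 1, "dx": 0, "dy": 0, "dz": 0, "roll": 0}, {"claw": 1, "dx": 0, "dy": 0, "dz": 0, "roll": 0}]'

```text
time_s: 24.38
tcp_pos: [0.3992, 0.1432, 0.1523]
eef_rot: [-0.0, 0.74, 0.672, -0.0]
wrist_force: [-0.5, -0.1, -2.2]
finger_gap: 0.351
```

```bash
python3 go.py 513 262 80 -5.3
```

```text
t 24.38 tcp [399.2 143.2 152.3] psi -5.5 tilt 0.02 F [-0.5 -0.1 -2.2] gap 0.351 j [ 0.14 -0.04  1.98 -0.    1.2   0.24]
now dx,dy [129.1 101.9] dz 72.3
after roll dx,dy [128.8 102.4] dz 72.3
roll -0.2 check toolx [0.096 0.995] [0.096 0.995]
```

Emit:
play_rows --increments '[{"claw": 1, "dx": 32.3, "dy": 25.5, "dz": 0, "roll": 0}, {"claw": 1, "dx": 32.3, "dy": 25.5, "dz": 0, "roll": 0}, {"claw": 1, "dx": 32.3, "dy": 25.5, "dz": 0, "roll": 0}, {"claw": 1, "dx": 32.3, "dy": 25.5, "dz": 0, "roll": 0}, {"claw": 1, "dx": 0, "dy": 0, "dz": 40, "roll": 0}, {"claw": 1, "dx": 0, "dy": 0, "dz": 50, "roll": 0}, {"claw": 1, "dx": 0, "dy": 0, "dz": 20, "roll": 0}, {"claw": 1, "dx": 0, "dy": 0, "dz": 0, "roll": 0}, {"claw": 1, "dx": 0, "dy": 0, "dz": 0, "roll": 0}]'

```text
time_s: 25.5
tcp_pos: [0.5142, 0.2626, 0.0433]
eef_rot: [0.0, 0.74, 0.673, 0.001]
wrist_force: [0.4, -0.2, -1.4]
finger_gap: 0.355
```

```bash
python3 go.py 513 262 17 -5.3
```

```text
t 25.5 tcp [514.2 262.6  43.3] psi -5.4 tilt 0.11 F [ 0.4 -0.2 -1.4] gap 0.355 j [0.32 0.43 1.68 0.   1.03 0.42]
now dx,dy [-0.7 -1.1] dz 26.3
after roll dx,dy [-0.7 -1.1] dz 26.3
roll -0.1 check toolx [0.095 0.996] [0.095 0.996]
```

Emit:
play_rows --increments '[{"claw": 1, "dx": 0, "dy": -0.6, "dz": 12, "roll": 0}, {"claw": 1, "dx": 0, "dy": 0, "dz": 8, "roll": 0}, {"claw": 1, "dx": 0, "dy": 0, "dz": 5.5, "roll": 0}, {"claw": 1, "dx": 0, "dy": 0, "dz": 0, "roll": 0}, {"claw": 0, "dx": 0, "dy": 0, "dz": 0, "roll": 0}, {"claw": 0, "dx": 0, "dy": 0, "dz": 0, "roll": 0}, {"claw": 0, "dx": 0, "dy": 0, "dz": 0, "roll": 0}, {"claw": 0, "dx": 0, "dy": 0, "dz": 0, "roll": 0}, {"claw": 0, "dx": 0, "dy": 0, "dz": 0, "roll": 0}, {"claw": 0, "dx": 0, "dy": 0, "dz": 0, "roll": 0}]'

```text
time_s: 26.75
tcp_pos: [0.5126, 0.2623, 0.0168]
eef_rot: [0.0, 0.74, 0.673, 0.0]
wrist_force: [-0.4, 1.0, 0.3]
finger_gap: 1.0
```

Emit:
play_rows --increments '[{"claw": 0, "dx": 0, "dy": 0, "dz": -15, "roll": 0}, {"claw": 0, "dx": 0, "dy": 0, "dz": -40, "roll": 0}, {"claw": 0, "dx": 0, "dy": 0, "dz": -50, "roll": -8.5}, {"claw": 0, "dx": 0, "dy": 0, "dz": -50, "roll": -8.5}, {"claw": 0, "dx": 0, "dy": 0, "dz": 0, "roll": -8.5}, {"claw": 0, "dx": 0, "dy": 0, "dz": 0, "roll": 0}, {"claw": 0, "dx": 0, "dy": 0, "dz": 0, "roll": 0}]'

```text
time_s: 27.62
tcp_pos: [0.5119, 0.2621, 0.1713]
eef_rot: [-0.0, 0.574, 0.819, -0.001]
wrist_force: [0.8, 0.2, -0.6]
finger_gap: 0.998
```

```bash
python3 go.py 398 337 150 20; python3 - <<'E'
from h import *
s=read_camera("side"); crop(s,215,140,245,185,12,"pics/b.png"); crop(s,255,185,290,235,12,"pics/a.png")
a=cv2.imread("pics/a.png");b=cv2.imread("pics/b.png")
c=np.zeros((600,790,3),np.uint8);c[:540,:360]=b;c[:,365:785]=a;cv2.imwrite("pics/g6.png",c)
E
```

```text
t 27.62 tcp [511.9 262.1 171.3] psi 20.0 tilt 0.08 F [ 0.8  0.2 -0.6] gap 0.998 j [ 0.32  0.26  1.6   0.    1.28 -0.03]
now dx,dy [109.3 -81.5] dz 21.3
after roll dx,dy [109.4 -81.4] dz 21.3
roll -0.0 check toolx [-0.342  0.94 ] [-0.342  0.94 ]
```

View pics/g6.png

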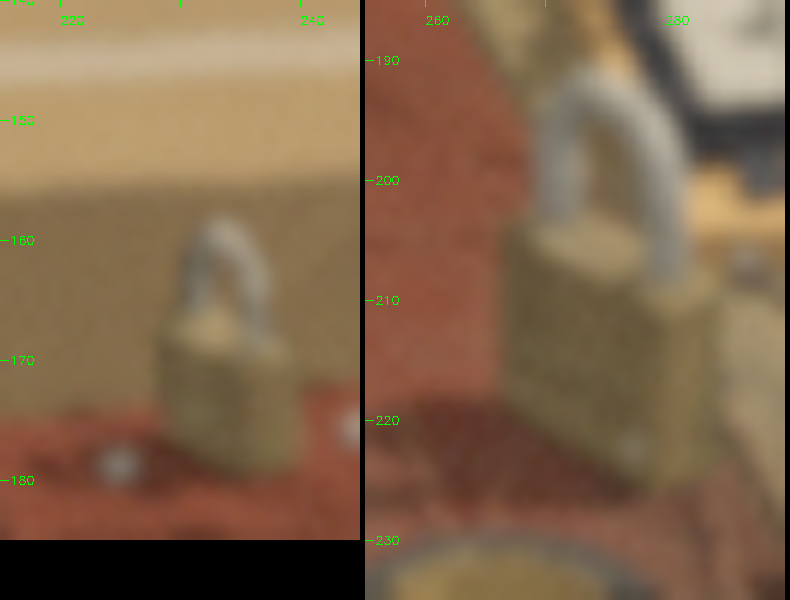

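```bash
python3 - <<'E'
from h import *
s=lambda p,z:(ray("side",p,z)[:,:2]*1000).round().tolist()
print("small base",s([(228.5,176.3),(235,179.8),(239.5,178.5)],0),"top",s([(228,168.5),(233.5,171.3),(239.5,169)],.03),"apex",s([(233.5,158.3)],.055))
print("A base",s([(266.2,218.5),(279.2,226),(283.5,224)],0),"top",s([(266.5,204.3),(279.2,211),(284,208.5)],.041),"apex",s([(274.5,190.8)],.076))
for nm,c,t,w,th,H,zs in(("small",(398,337),20,18,8.5,30,55),("A",(438,57),23,25,9,41,76)):
    y=np.array([-np.sin(np.radians(t)),np.cos(np.radians(t))]); x=np.array([y[1],-y[0]]); c=np.array(c)
    for z in(0,H): print(nm,z,proj("side",[np.r_[c+a*w*y+b*th*x,z]/1000 for a,b in((1,-1),(-1,-1),(-1,1))]).round(1).tolist(),"top",proj("top",[np.r_[c+a*w*y+b*th*x,z]/1000 for a,b in((1,1),(1,-1),(-1,-1),(-1,1))]).round(1).tolist())
    print("apex",proj("side",[np.r_[c,zs]/1000]).round(1))
E
```

```text
small base [[383.0, 347.0], [395.0, 318.0], [409.0, 324.0]] top [[380.0, 330.0], [390.0, 307.0], [409.0, 319.0]] apex [[397.0, 338.0]]
A base [[422.0, 76.0], [441.0, 33.0], [453.0, 39.0]] top [[420.0, 66.0], [439.0, 26.0], [452.0, 35.0]] apex [[437.0, 58.0]]
small 0 [[228.6, 175.8], [235.3, 179.9], [240.7, 178.5]] top [[121.4, 236.6], [123.8, 243.7], [138.8, 238.2], [136.5, 231.2]]
small 30 [[228.2, 165.6], [234.9, 169.7], [240.3, 168.3]] top [[116.4, 236.6], [118.8, 243.9], [134.4, 238.3], [132.0, 231.0]]
apex [[233.8 158.3]]
A 0 [[265.4, 218.4], [278.9, 226.5], [285.1, 224.2]] top [[242.0, 220.4], [245.0, 227.7], [265.3, 219.1], [262.2, 211.8]]
A 41 [[265.2, 202.4], [278.9, 210.2], [285.3, 207.9]] top [[240.4, 219.7], [243.6, 227.3], [264.7, 218.3], [261.5, 210.7]]
apex [[275.1 190.9]]
```

Predicted and observed corners agree within about a pixel in both views for both brass locks. Going for the small one.

Emit:
play_rows --increments '[{"claw": 0, "dx": 27.3, "dy": -20.4, "dz": 0, "roll": 0}, {"claw": 0, "dx": 27.3, "dy": -20.4, "dz": 0, "roll": 0}, {"claw": 0, "dx": 27.3, "dy": -20.4, "dz": 0, "roll": 0}, {"claw": 0, "dx": 27.3, "dy": -20.4, "dz": 0, "roll": 0}, {"claw": 0, "dx": 0, "dy": 0, "dz": 30, "roll": 0}, {"claw": 0, "dx": 0, "dy": 0, "dz": 40, "roll": 0}, {"claw": 0, "dx": 0, "dy": 0, "dz": 40, "roll": 0}, {"claw": 0, "dx": 0, "dy": 0, "dz": 20, "roll": 0}, {"claw": 0, "dx": 0, "dy": 0, "dz": 0, "roll": 0}, {"claw": 0, "dx": 0, "dy": 0, "dz": 0, "roll": 0}]'

```text
time_s: 28.92
tcp_pos: [0.3989, 0.3371, 0.0423]
eef_rot: [0.0, 0.573, 0.819, 0.0]
wrist_force: [0.1, 0.1, 0.8]
finger_gap: 1.0
```

```bash
python3 go.py 398 337 17 20
```

```text
t 28.93 tcp [398.9 337.1  42.3] psi 20.1 tilt 0.04 F [0.1 0.1 0.8] gap 1.0 j [ 0.54  0.34  1.82 -0.    0.99  0.19]
now dx,dy [ 0.2 -0.9] dz 25.3
after roll dx,dy [ 0.2 -0.9] dz 25.3
roll 0.1 check toolx [-0.343  0.939] [-0.343  0.939]
```

Emit:
play_rows --increments '[{"claw": 0, "dx": 0, "dy": 0, "dz": 15, "roll": 0}, {"claw": 0, "dx": 0, "dy": 0, "dz": 10, "roll": 0}, {"claw": 0, "dx": 0, "dy": 0, "dz": 0, "roll": 0}, {"claw": 1, "dx": 0, "dy": 0, "dz": 0, "roll": 0}, {"claw": 1, "dx": 0, "dy": 0, "dz": 0, "roll": 0}, {"claw": 1, "dx": 0, "dy": 0, "dz": 0, "roll": 0}, {"claw": 1, "dx": 0, "dy": 0, "dz": 0, "roll": 0}, {"claw": 1, "dx": 0, "dy": 0, "dz": 0, "roll": 0}, {"claw": 1, "dx": 0, "dy": 0, "dz": 0, "roll": 0}, {"claw": 1, "dx": 0, "dy": 0, "dz": 0, "roll": 0}]' --squeeze 50

```text
time_s: 30.18
tcp_pos: [0.3989, 0.3371, 0.0172]
eef_rot: [0.0, 0.573, 0.82, 0.0]
wrist_force: [0.2, -0.5, 4.4]
finger_gap: 0.179
```

Emit:
play_rows --increments '[{"claw": 1, "dx": 0, "dy": 0, "dz": -15, "roll": 0}, {"claw": 1, "dx": 0, "dy": 0, "dz": -40, "roll": 0}, {"claw": 1, "dx": 0, "dy": 0, "dz": -50, "roll": 0}, {"claw": 1, "dx": 0, "dy": 0, "dz": -50, "roll": 0}, {"claw": 1, "dx": 0, "dy": 0, "dz": -40, "roll": 8}, {"claw": 1, "dx": 0, "dy": 0, "dz": -35, "roll": 8}, {"claw": 1, "dx": 0, "dy": 0, "dz": 0, "roll": 8}, {"claw": 1, "dx": 0, "dy": 0, "dz": 0, "roll": 0}]'

```text
time_s: 31.18
tcp_pos: [0.3981, 0.3367, 0.2474]
eef_rot: [0.0, 0.73, 0.683, 0.0]
wrist_force: [0.1, -0.1, -2.2]
finger_gap: 0.185
```

```bash
python3 go.py 372 -130 250 -4; python3 - <<'E'
from h import *
s=read_camera("side"); crop(s,180,60,300,180,5,"pics/g7.png")
E
```

```text
t 31.18 tcp [398.1 336.7 247.4] psi -3.8 tilt 0.01 F [ 0.1 -0.1 -2.2] gap 0.185 j [0.54 0.08 1.65 0.   1.41 0.6 ]
now dx,dy [-467.4    5. ] dz -2.6
after roll dx,dy [-467.3    6.6] dz -2.6
roll 0.2 check toolx [0.066 0.998] [0.066 0.998]
```

Emit:
play_rows --increments '[{"claw": 1, "dx": -41.5, "dy": 0, "dz": -0.3, "roll": 0}, {"claw": 1, "dx": -41.5, "dy": 0, "dz": -0.3, "roll": 0}, {"claw": 1, "dx": -41.5, "dy": 0, "dz": -0.3, "roll": 0}, {"claw": 1, "dx": -41.5, "dy": 0, "dz": -0.3, "roll": 0}, {"claw": 1, "dx": -41.5, "dy": 0, "dz": -0.3, "roll": 0}, {"claw": 1, "dx": -41.5, "dy": 0, "dz": -0.3, "roll": 0}, {"claw": 1, "dx": -41.5, "dy": 0, "dz": -0.3, "roll": 0}, {"claw": 1, "dx": -41.5, "dy": 0, "dz": -0.3, "roll": 0}, {"claw": 1, "dx": -41.5, "dy": 0, "dz": -0.3, "roll": 0}, {"claw": 1, "dx": -41.5, "dy": 0, "dz": -0.3, "roll": 0}]'

```text
time_s: 32.48
tcp_pos: [0.3692, -0.0782, 0.249]
eef_rot: [-0.001, 0.73, 0.683, -0.0]
wrist_force: [0.6, -0.1, -0.8]
finger_gap: 0.183
```

Emit:
play_rows --increments '[{"claw": 1, "dx": -41.5, "dy": 0, "dz": 0, "roll": 0}, {"claw": 1, "dx": -41.5, "dy": 0, "dz": 0, "roll": 0}, {"claw": 1, "dx": -41.5, "dy": 0, "dz": 0, "roll": 0}, {"claw": 1, "dx": 0, "dy": 0, "dz": 0, "roll": 0}]'

```text
time_s: 32.98
tcp_pos: [0.3608, -0.2032, 0.249]
eef_rot: [-0.001, 0.732, 0.682, -0.0]
wrist_force: [-0.8, 0.7, -1.3]
finger_gap: 0.175
```

```bash
python3 go.py 522.5 -203 80 -4
```

```text
t 32.98 tcp [ 360.8 -203.2  249. ] psi -4.0 tilt 0.12 F [-0.8  0.7 -1.3] gap 0.175 j [-0.72 -0.16  1.88 -0.    1.43 -0.65]
now dx,dy [ 11.6 161.3] dz 169.0
after roll dx,dy [ 11.5 161.3] dz 169.0
roll -0.0 check toolx [0.071 0.998] [0.071 0.998]
```

Emit:
play_rows --increments '[{"claw": 1, "dx": 2.9, "dy": 40.3, "dz": 0, "roll": 0}, {"claw": 1, "dx": 2.9, "dy": 40.3, "dz": 0, "roll": 0}, {"claw": 1, "dx": 2.9, "dy": 40.3, "dz": 0, "roll": 0}, {"claw": 1, "dx": 2.8, "dy": 40.4, "dz": 0, "roll": 0}, {"claw": 1, "dx": 0, "dy": 0, "dz": 40, "roll": 0}, {"claw": 1, "dx": 0, "dy": 0, "dz": 50, "roll": 0}, {"claw": 1, "dx": 0, "dy": 0, "dz": 50, "roll": 0}, {"claw": 1, "dx": 0, "dy": 0, "dz": 40, "roll": 0}, {"claw": 1, "dx": 0, "dy": 0, "dz": 0, "roll": 0}, {"claw": 1, "dx": 0, "dy": 0, "dz": 0, "roll": 0}]'

```text
time_s: 34.22
tcp_pos: [0.5243, -0.2008, 0.0711]
eef_rot: [0.001, 0.73, 0.683, 0.0]
wrist_force: [0.2, 0.5, -0.2]
finger_gap: 0.184
```

```bash
python3 go.py 522.5 -203 35 -4; python3 - <<'E'
from h import *
s=read_camera("side"); t=read_camera("top"); crop(s,320,190,400,310,5,"pics/b.png"); crop(t,330,150,410,210,5,"pics/a.png")
a=cv2.imread("pics/a.png");b=cv2.imread("pics/b.png")
c=np.zeros((600,800,3),np.uint8);c[:300,:400]=a;c[:,400:]=b;cv2.imwrite("pics/g8.png",c)
E
```

```text
t 34.23 tcp [ 524.3 -200.8   71.1] psi -3.8 tilt 0.09 F [ 0.2  0.5 -0.2] gap 0.184 j [-0.52  0.36  1.71  0.    1.07 -0.45]
now dx,dy [-2.3 -1.6] dz 36.1
after roll dx,dy [-2.3 -1.6] dz 36.1
roll 0.2 check toolx [0.067 0.998] [0.067 0.998]
```

View pics/g8.png

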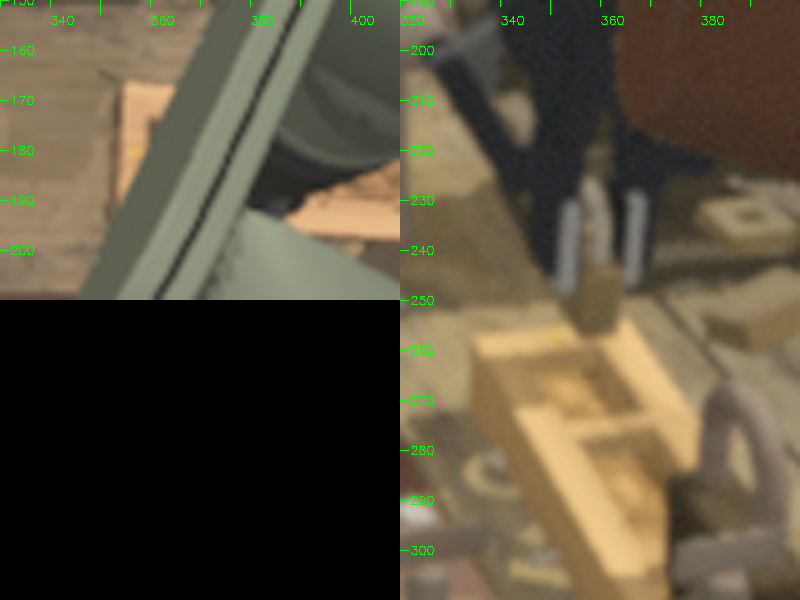

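```bash
python3 - <<'E'
from h import *
print(ray("side",[(355.5,256.3),(362.5,256.3)],.054).round(4), proj("side",[[.5243-.0013-.008,-.2008-.018,.054],[.531,-.2188,.054]]).round(1))
E
python3 go.py 522.5 -203 35.5 -4
```

```text
[[ 0.5162 -0.2102  0.054 ]
 [ 0.5284 -0.2135  0.054 ]] [[356.8 258.9]
 [365.1 257.6]]
t 34.33 tcp [ 525.3 -201.6   72.4] psi -3.9 tilt 0.27 F [0.2 0.3 0.1] gap 0.181 j [-0.52  0.36  1.71  0.    1.07 -0.45]
now dx,dy [-1.5 -2.7] dz 36.9
after roll dx,dy [-1.5 -2.7] dz 36.9
roll 0.1 check toolx [0.067 0.998] [0.067 0.998]
```

Emit:
play_rows --increments '[{"claw": 1, "dx": -3.5, "dy": -2, "dz": 0, "roll": 0}, {"claw": 1, "dx": 0, "dy": 0, "dz": 14, "roll": 0}, {"claw": 1, "dx": 0, "dy": 0, "dz": 8, "roll": 0}, {"claw": 1, "dx": 0, "dy": 0, "dz": 6, "roll": 0}, {"claw": 1, "dx": 0, "dy": 0, "dz": 5, "roll": 0}, {"claw": 1, "dx": 0, "dy": 0, "dz": 0, "roll": 0}, {"claw": 1, "dx": 0, "dy": 0, "dz": 0, "roll": 0}]'

```text
time_s: 35.2
tcp_pos: [0.5214, -0.2044, 0.0369]
eef_rot: [0.0, 0.731, 0.683, 0.0]
wrist_force: [0.3, -0.0, -0.7]
finger_gap: 0.179
```

```bash
python3 go.py 522.5 -204 35.5 -4
```

```text
t 35.2 tcp [ 521.4 -204.4   36.9] psi -3.9 tilt 0.02 F [ 0.3 -0.  -0.7] gap 0.179 j [-0.53  0.41  1.73  0.    1.01 -0.46]
now dx,dy [0.5 1.1] dz 1.4
after roll dx,dy [0.5 1.1] dz 1.4
roll 0.1 check toolx [0.068 0.998] [0.068 0.998]
```

Emit:
play_rows --increments '[{"claw": 1, "dx": 0, "dy": 0.5, "dz": 1, "roll": 0}, {"claw": 1, "dx": 0, "dy": 0, "dz": 0, "roll": 0}, {"claw": 0, "dx": 0, "dy": 0, "dz": 0, "roll": 0}, {"claw": 0, "dx": 0, "dy": 0, "dz": 0, "roll": 0}, {"claw": 0, "dx": 0, "dy": 0, "dz": 0, "roll": 0}, {"claw": 0, "dx": 0, "dy": 0, "dz": 0, "roll": 0}, {"claw": 0, "dx": 0, "dy": 0, "dz": 0, "roll": 0}, {"claw": 0, "dx": 0, "dy": 0, "dz": 0, "roll": 0}]'

```text
time_s: 36.2
tcp_pos: [0.5216, -0.2043, 0.0358]
eef_rot: [-0.0, 0.731, 0.683, -0.0]
wrist_force: [-0.7, -0.3, 0.4]
finger_gap: 1.001
```

Emit:
play_rows --increments '[{"claw": 0, "dx": 0, "dy": 0, "dz": -15, "roll": 0}, {"claw": 0, "dx": 0, "dy": 0, "dz": -35, "roll": 0}, {"claw": 0, "dx": 0, "dy": 0, "dz": -50, "roll": 0}, {"claw": 0, "dx": 0, "dy": 0, "dz": -50, "roll": 0}, {"claw": 0, "dx": 0, "dy": 0, "dz": -50, "roll": 0}, {"claw": 0, "dx": -3, "dy": -40, "dz": 0, "roll": 0}, {"claw": 0, "dx": -3, "dy": -40, "dz": 0, "roll": 0}, {"claw": 0, "dx": -3, "dy": -40, "dz": 0, "roll": 0}, {"claw": 0, "dx": -2, "dy": -30, "dz": 0, "roll": 0}, {"claw": 0, "dx": 0, "dy": 0, "dz": 0, "roll": 0}]'

```text
time_s: 37.45
tcp_pos: [0.3702, -0.205, 0.2367]
eef_rot: [0.001, 0.731, 0.682, 0.0]
wrist_force: [-0.5, -0.2, -0.3]
finger_gap: 0.997
```

```bash
python3 go.py 385 57 230 -4;python3 go.py 438 57 230 23; python3 - <<'E'
from h import *
t=read_camera("top"); s=read_camera("side"); crop(t,340,160,470,215,4,"pics/a.png"); crop(s,325,220,410,320,4,"pics/b.png")
crop(t,340,155,460,210,4,"pics/a.png");a=cv2.imread("pics/a.png");crop(s,325,225,404,325,4,"pics/b.png");b=cv2.imread("pics/b.png")
crop(t,120,160,240,210,4,"pics/d.png");d=cv2.imread("pics/d.png")
c=np.zeros((430,800,3),np.uint8);c[:220,:480]=a;c[225:425,:480]=d;c[:400,484:]=b;cv2.imwrite("pics/g9.png",c)
E
```

```text
t 37.45 tcp [ 370.2 -205.   236.7] psi -4.0 tilt 0.1 F [-0.5 -0.2 -0.3] gap 0.997 j [-0.71 -0.14  1.88  0.    1.39 -0.64]
now dx,dy [262.4  -3.6] dz 6.7
after roll dx,dy [262.4  -3.5] dz 6.7
roll -0.0 check toolx [0.07  0.998] [0.07  0.998]
t 37.45 tcp [ 370.2 -205.   236.7] psi -4.0 tilt 0.1 F [-0.5 -0.2 -0.3] gap 0.997 j [-0.71 -0.14  1.88  0.    1.39 -0.64]
now dx,dy [266.1  49.3] dz 6.7
after roll dx,dy [214.7 164.8] dz 6.7
roll -27.0 check toolx [0.07  0.998] [0.07  0.998]
```

View pics/g9.png

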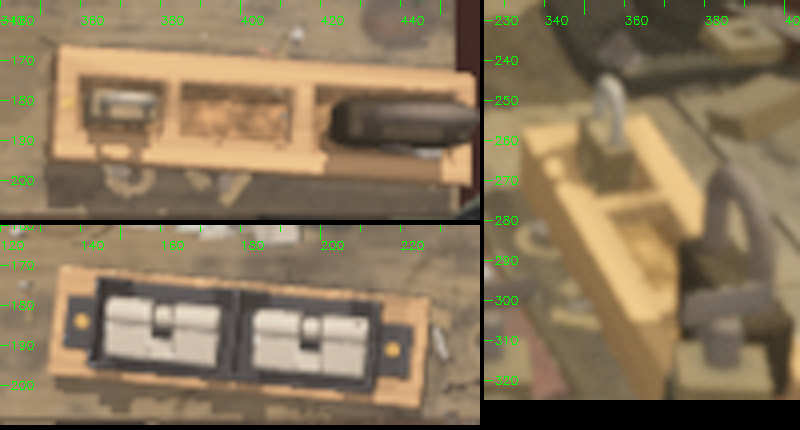

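Both cylinders lie in their bays, and the small and big locks are in their slots. On to the middle padlock.

Emit:
play_rows --increments '[{"claw": 0, "dx": 37.5, "dy": -0.6, "dz": 0, "roll": 0}, {"claw": 0, "dx": 37.5, "dy": -0.6, "dz": 0, "roll": 0}, {"claw": 0, "dx": 37.5, "dy": -0.6, "dz": 0, "roll": 0}, {"claw": 0, "dx": 37.5, "dy": -0.6, "dz": 0, "roll": 0}, {"claw": 0, "dx": 37.5, "dy": -0.6, "dz": 0, "roll": 0}, {"claw": 0, "dx": 37.5, "dy": -0.6, "dz": 0, "roll": 0}, {"claw": 0, "dx": 37.5, "dy": 0, "dz": 0, "roll": 0}, {"claw": 0, "dx": 0, "dy": 0, "dz": 0, "roll": -9}, {"claw": 0, "dx": 0, "dy": 0, "dz": 0, "roll": -9}, {"claw": 0, "dx": 0, "dy": 0, "dz": 0, "roll": -9}]'

```text
time_s: 38.8
tcp_pos: [0.3867, 0.0579, 0.2363]
eef_rot: [0.0, 0.548, 0.836, 0.0]
wrist_force: [0.0, -0.2, 0.5]
finger_gap: 1.0
```

Emit:
play_rows --increments '[{"claw": 0, "dx": 0, "dy": 0, "dz": 0, "roll": 0}, {"claw": 0, "dx": 0, "dy": 0, "dz": 0, "roll": 0}]'

```text
time_s: 39.05
tcp_pos: [0.3861, 0.0573, 0.236]
eef_rot: [0.0, 0.552, 0.834, 0.0]
wrist_force: [0.7, 0.2, -0.6]
finger_gap: 0.998
```

```bash
python3 go.py 438 57 24 23
```

```text
t 39.05 tcp [386.1  57.3 236. ] psi 23.0 tilt 0.02 F [ 0.7  0.2 -0.6] gap 0.998 j [-0.08 -0.21  1.95  0.    1.4  -0.48]
now dx,dy [-20.6  47.7] dz 212.0
after roll dx,dy [-20.6  47.7] dz 212.0
roll -0.0 check toolx [-0.391  0.921] [-0.391  0.921]
```

Emit:
play_rows --increments '[{"claw": 0, "dx": -10.3, "dy": 23.8, "dz": 0, "roll": 0}, {"claw": 0, "dx": -10.3, "dy": 23.9, "dz": 0, "roll": 0}, {"claw": 0, "dx": 0, "dy": 0, "dz": 40, "roll": 0}, {"claw": 0, "dx": 0, "dy": 0, "dz": 50, "roll": 0}, {"claw": 0, "dx": 0, "dy": 0, "dz": 50, "roll": 0}, {"claw": 0, "dx": 0, "dy": 0, "dz": 40, "roll": 0}, {"claw": 0, "dx": 0, "dy": 0, "dz": 0, "roll": 0}, {"claw": 0, "dx": 0, "dy": 0, "dz": 0, "roll": 0}]'

```text
time_s: 40.05
tcp_pos: [0.439, 0.0568, 0.0571]
eef_rot: [0.001, 0.552, 0.834, 0.001]
wrist_force: [0.1, 0.3, -0.3]
finger_gap: 0.999
```

```bash
python3 go.py 438 57 24 23
```

```text
t 40.05 tcp [439.   56.8  57.1] psi 23.1 tilt 0.14 F [ 0.1  0.3 -0.3] gap 0.999 j [-0.07  0.16  2.01  0.    0.97 -0.47]
now dx,dy [ 0.6 -0.9] dz 33.1
after roll dx,dy [ 0.6 -0.9] dz 33.1
roll 0.1 check toolx [-0.392  0.92 ] [-0.392  0.92 ]
```

Emit:
play_rows --increments '[{"claw": 0, "dx": 0, "dy": 0, "dz": 20, "roll": 0}, {"claw": 0, "dx": 0, "dy": 0, "dz": 13, "roll": 0}, {"claw": 0, "dx": 0, "dy": 0, "dz": 0, "roll": 0}, {"claw": 1, "dx": 0, "dy": 0, "dz": 0, "roll": 0}, {"claw": 1, "dx": 0, "dy": 0, "dz": 0, "roll": 0}, {"claw": 1, "dx": 0, "dy": 0, "dz": 0, "roll": 0}, {"claw": 1, "dx": 0, "dy": 0, "dz": 0, "roll": 0}, {"claw": 1, "dx": 0, "dy": 0, "dz": 0, "roll": 0}, {"claw": 1, "dx": 0, "dy": 0, "dz": 0, "roll": 0}, {"claw": 1, "dx": 0, "dy": 0, "dz": 0, "roll": 0}]'

```text
time_s: 41.3
tcp_pos: [0.4381, 0.0568, 0.0232]
eef_rot: [0.0, 0.551, 0.834, 0.0]
wrist_force: [0.1, 0.1, 5.7]
finger_gap: 0.195
```

Emit:
play_rows --increments '[{"claw": 1, "dx": 0, "dy": 0, "dz": -15, "roll": 0}, {"claw": 1, "dx": 0, "dy": 0, "dz": -40, "roll": 0}, {"claw": 1, "dx": 0, "dy": 0, "dz": -50, "roll": 0}, {"claw": 1, "dx": 0, "dy": 0, "dz": -50, "roll": 0}, {"claw": 1, "dx": 0, "dy": 0, "dz": -50, "roll": 0}, {"claw": 1, "dx": 0, "dy": 0, "dz": -25, "roll": 0}, {"claw": 1, "dx": 10, "dy": -24, "dz": 0, "roll": 0}, {"claw": 1, "dx": 10, "dy": -24, "dz": 0, "roll": 0}, {"claw": 1, "dx": 4, "dy": -12, "dz": 0, "roll": 0}, {"claw": 1, "dx": 0, "dy": 0, "dz": 0, "roll": 9}]'

```text
time_s: 42.55
tcp_pos: [0.3718, 0.0553, 0.2526]
eef_rot: [-0.0, 0.617, 0.787, -0.0]
wrist_force: [0.8, 0.8, -2.2]
finger_gap: 0.197
```

Emit:
play_rows --increments '[{"claw": 1, "dx": 0, "dy": 0, "dz": 0, "roll": 9}, {"claw": 1, "dx": 0, "dy": 0, "dz": 0, "roll": 9}, {"claw": 1, "dx": 0, "dy": 0, "dz": 0, "roll": 0}, {"claw": 1, "dx": 0, "dy": 0, "dz": 0, "roll": 0}]'

```text
time_s: 43.05
tcp_pos: [0.3728, 0.0553, 0.2527]
eef_rot: [-0.0, 0.73, 0.683, -0.0]
wrist_force: [-0.1, -0.4, -2.3]
finger_gap: 0.198
```

```bash
python3 go.py 370 -267 250 -4
```

```text
t 43.05 tcp [372.8  55.3 252.7] psi -3.8 tilt 0.01 F [-0.1 -0.4 -2.3] gap 0.198 j [-0.08 -0.26  1.95 -0.    1.45 -0.02]
now dx,dy [-321.8   18.5] dz 2.7
after roll dx,dy [-321.7   19.7] dz 2.7
roll 0.2 check toolx [0.066 0.998] [0.066 0.998]
```

Emit:
play_rows --increments '[{"claw": 1, "dx": -40.2, "dy": 2.4, "dz": 0, "roll": 0.2}, {"claw": 1, "dx": -40.2, "dy": 2.4, "dz": 0, "roll": 0}, {"claw": 1, "dx": -40.2, "dy": 2.4, "dz": 0, "roll": 0}, {"claw": 1, "dx": -40.2, "dy": 2.4, "dz": 0, "roll": 0}, {"claw": 1, "dx": -40.2, "dy": 2.4, "dz": 0, "roll": 0}, {"claw": 1, "dx": -40.2, "dy": 2.4, "dz": 0, "roll": 0}, {"claw": 1, "dx": -40.2, "dy": 2.4, "dz": 0, "roll": 0}, {"claw": 1, "dx": -40.2, "dy": 2.4, "dz": 0, "roll": 0}, {"claw": 1, "dx": 0, "dy": 0, "dz": 0, "roll": 0}, {"claw": 1, "dx": 0, "dy": 0, "dz": 0, "roll": 0}]'

```text
time_s: 44.3
tcp_pos: [0.3689, -0.2663, 0.2524]
eef_rot: [-0.001, 0.732, 0.681, 0.0]
wrist_force: [-0.7, 0.4, -2.1]
finger_gap: 0.199
```

```bash
python3 go.py 518 -267.5 80 -4
```

```text
t 44.3 tcp [ 368.9 -266.3  252.4] psi -4.1 tilt 0.08 F [-0.7  0.4 -2.1] gap 0.199 j [-0.82 -0.07  1.79  0.    1.42 -0.75]
now dx,dy [  9.4 148.8] dz 172.4
after roll dx,dy [  9.2 148.8] dz 172.4
roll -0.1 check toolx [0.071 0.997] [0.071 0.997]
```

Emit:
play_rows --increments '[{"claw": 1, "dx": 2.3, "dy": 37.2, "dz": 0, "roll": 0}, {"claw": 1, "dx": 2.3, "dy": 37.2, "dz": 0, "roll": 0}, {"claw": 1, "dx": 2.3, "dy": 37.2, "dz": 0, "roll": 0}, {"claw": 1, "dx": 2.3, "dy": 37.2, "dz": 0, "roll": 0}, {"claw": 1, "dx": 0, "dy": 0, "dz": 40, "roll": 0}, {"claw": 1, "dx": 0, "dy": 0, "dz": 50, "roll": 0}, {"claw": 1, "dx": 0, "dy": 0, "dz": 50, "roll": 0}, {"claw": 1, "dx": 0, "dy": 0, "dz": 30, "roll": 0}, {"claw": 1, "dx": 0, "dy": 0, "dz": 0, "roll": 0}, {"claw": 1, "dx": 0, "dy": 0, "dz": 0, "roll": 0}]'

```text
time_s: 45.55
tcp_pos: [0.5194, -0.2682, 0.0844]
eef_rot: [0.001, 0.732, 0.682, 0.0]
wrist_force: [-0.7, -0.4, -0.4]
finger_gap: 0.196
```

```bash
python3 go.py 518 -267.5 42 -4; python3 - <<'E'
from h import *
s=read_camera("side"); crop(s,320,200,420,320,5,"pics/g10.png")
E
```

```text
t 45.55 tcp [ 519.4 -268.2   84.4] psi -4.0 tilt 0.15 F [-0.7 -0.4 -0.4] gap 0.196 j [-0.62  0.38  1.64  0.    1.11 -0.55]
now dx,dy [ 0.6 -1.5] dz 42.4
after roll dx,dy [ 0.6 -1.5] dz 42.4
roll -0.0 check toolx [0.07  0.998] [0.07  0.998]
```

View pics/g10.png

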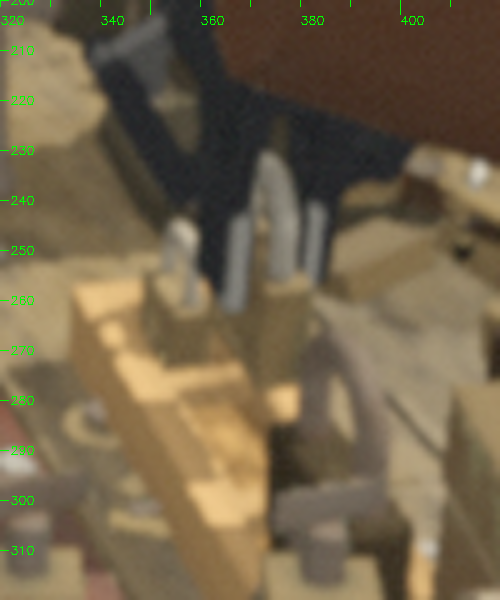

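```bash
python3 - <<'E'
from h import *
print("exp apex,base corners",proj("side",[[.519,-.268,.137],[.519-.0017-.009,-.293,.061],[.519-.0017+.009,-.293,.061]]).round(1))
print(ray("side",[(372,230.5)],.137).round(3))
E
python3 go.py 518 -267.5 42 -4
```

```text
exp apex,base corners [[375.  230.9]
 [371.5 279.1]
 [381.5 277.4]]
[[ 0.515 -0.265  0.137]]
t 45.6 tcp [ 519.9 -268.8   85.2] psi -4.1 tilt 0.25 F [ 0.5 -0.4 -1.2] gap 0.191 j [-0.63  0.38  1.64  0.    1.11 -0.55]
now dx,dy [ 1.2 -2. ] dz 43.2
after roll dx,dy [ 1.2 -2. ] dz 43.2
roll -0.1 check toolx [0.071 0.997] [0.071 0.998]
```

Emit:
play_rows --increments '[{"claw": 1, "dx": -0.5, "dy": -1, "dz": 18, "roll": 0}, {"claw": 1, "dx": 0, "dy": 0, "dz": 10, "roll": 0}, {"claw": 1, "dx": 0, "dy": 0, "dz": 7, "roll": 0}, {"claw": 1, "dx": 0, "dy": 0, "dz": 5, "roll": 0}, {"claw": 1, "dx": 0, "dy": 0, "dz": 0, "roll": 0}, {"claw": 1, "dx": 0, "dy": 0, "dz": 0, "roll": 0}]'

```text
time_s: 46.35
tcp_pos: [0.5175, -0.2689, 0.0431]
eef_rot: [0.0, 0.732, 0.681, 0.0]
wrist_force: [0.2, -0.7, -1.4]
finger_gap: 0.196
```

```bash
python3 go.py 518 -269 42 -4
```

```text
t 46.35 tcp [ 517.5 -268.9   43.1] psi -4.1 tilt 0.04 F [ 0.2 -0.7 -1.4] gap 0.196 j [-0.63  0.44  1.66 -0.    1.04 -0.56]
now dx,dy [-0.1  0.5] dz 1.1
after roll dx,dy [-0.1  0.5] dz 1.1
roll -0.1 check toolx [0.072 0.997] [0.072 0.997]
```

Emit:
play_rows --increments '[{"claw": 1, "dx": 0, "dy": 0.3, "dz": 1, "roll": 0}, {"claw": 1, "dx": 0, "dy": 0, "dz": 0, "roll": 0}, {"claw": 0, "dx": 0, "dy": 0, "dz": 0, "roll": 0}, {"claw": 0, "dx": 0, "dy": 0, "dz": 0, "roll": 0}, {"claw": 0, "dx": 0, "dy": 0, "dz": 0, "roll": 0}, {"claw": 0, "dx": 0, "dy": 0, "dz": 0, "roll": 0}, {"claw": 0, "dx": 0, "dy": 0, "dz": 0, "roll": 0}, {"claw": 0, "dx": 0, "dy": 0, "dz": 0, "roll": 0}]'

```text
time_s: 47.35
tcp_pos: [0.5175, -0.2687, 0.0418]
eef_rot: [-0.0, 0.732, 0.681, -0.0]
wrist_force: [-0.7, 0.1, -0.1]
finger_gap: 0.999
```

Emit:
play_rows --increments '[{"claw": 0, "dx": 0, "dy": 0, "dz": -15, "roll": 0}, {"claw": 0, "dx": 0, "dy": 0, "dz": -40, "roll": 0}, {"claw": 0, "dx": 0, "dy": 0, "dz": -50, "roll": 0}, {"claw": 0, "dx": 0, "dy": 0, "dz": -50, "roll": 0}, {"claw": 0, "dx": 0, "dy": 0, "dz": -50, "roll": 0}, {"claw": 0, "dx": -3, "dy": -40, "dz": 0, "roll": 0}, {"claw": 0, "dx": -3, "dy": -40, "dz": 0, "roll": 0}, {"claw": 0, "dx": -3, "dy": -40, "dz": 0, "roll": 0}, {"claw": 0, "dx": -2, "dy": -25, "dz": 0, "roll": 0}, {"claw": 0, "dx": 0, "dy": 0, "dz": 0, "roll": 0}]'

```text
time_s: 48.6
tcp_pos: [0.3711, -0.2694, 0.2479]
eef_rot: [0.001, 0.733, 0.681, 0.0]
wrist_force: [-0.1, -0.4, -0.5]
finger_gap: 1.005
```

Emit:
play_rows --increments '[{"claw": 0, "dx": 40, "dy": 0, "dz": 0, "roll": 0}, {"claw": 0, "dx": 40, "dy": 0, "dz": 0, "roll": 0}, {"claw": 0, "dx": 40, "dy": 0, "dz": 0, "roll": 0}, {"claw": 0, "dx": 40, "dy": 0, "dz": 0, "roll": 0}, {"claw": 0, "dx": 40, "dy": 0, "dz": 0, "roll": 0}, {"claw": 0, "dx": 40, "dy": 0, "dz": 0, "roll": 0}, {"claw": 0, "dx": 0, "dy": 0, "dz": 0, "roll": 0}, {"claw": 0, "dx": 0, "dy": 0, "dz": 0, "roll": 0}]'

```text
time_s: 49.6
tcp_pos: [0.39, -0.03, 0.2473]
eef_rot: [0.001, 0.732, 0.682, 0.0]
wrist_force: [-0.8, -0.1, -1.2]
finger_gap: 1.003
```

```bash
python3 go.py; python3 - <<'E'
from h import *
t=read_camera("top"); s=read_camera("side")
crop(t,345,160,465,255,4,"pics/a.png");a=cv2.imread("pics/a.png");crop(s,325,225,404,325,4,"pics/b.png");b=cv2.imread("pics/b.png")
crop(t,125,165,245,210,4,"pics/d.png");d=cv2.imread("pics/d.png")
c=np.zeros((570,800,3),np.uint8);c[:380,:480]=a;c[385:565,:480]=d;c[:400,484:]=b;cv2.imwrite("pics/g11.png",c)
mm=lambda P:(P*1000).round().tolist()
# expected pixels of things in place
y=np.array([.07,.9976])
for n,o,w,th,zb in(("small",80,18,8.5,48),("A",15.5,25,9,59),("big",-66.5,33,12,72)):
    cc=np.array([517,-283])+o*y; x=np.array([y[1],-y[0]])
    pts=[np.r_[cc+p*w*y+q*th*x,zb]/1000 for p,q in((1,1),(-1,1),(-1,-1),(1,-1))]
    print(n,"top px of body top corners",proj("top",pts).round(1).tolist(),"side",proj("side",pts).round(1).tolist())
E
```

```text
t 49.6 tcp [390.  -30.  247.3] psi -4.1 tilt 0.07 F [-0.8 -0.1 -1.2] gap 1.003 j [-0.3  -0.22  1.93 -0.    1.43 -0.23]
small top px of body top corners [[363.8, 175.6], [380.2, 176.8], [379.8, 184.5], [363.4, 183.3]] side [[358.1, 251.1], [364.9, 261.4], [355.9, 262.4], [349.3, 252.1]]
A top px of body top corners [[391.4, 176.5], [414.6, 178.1], [414.2, 186.4], [391.0, 184.8]] side [[370.0, 262.5], [380.8, 278.6], [370.6, 279.8], [360.2, 263.6]]
big top px of body top corners [[427.9, 176.7], [458.9, 178.8], [458.5, 190.0], [427.4, 187.9]] side [[389.0, 280.0], [406.5, 304.9], [391.4, 306.9], [374.9, 281.7]]
```

View pics/g11.png

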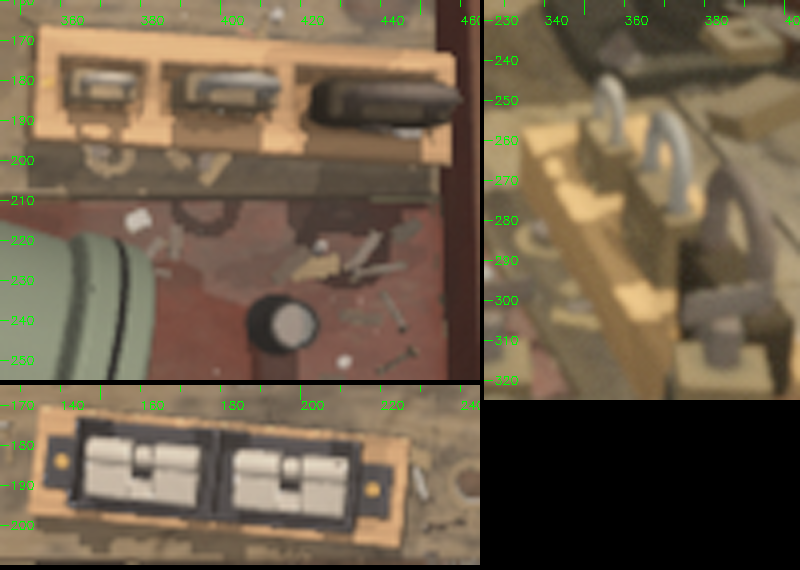

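```bash
python3 - <<'E'
from h import *
y=np.array([.07,.9976])
for n,o,z in(("small",80,73),("A",15.5,94),("big",-66.5,119)):
    cc=np.array([517,-283])+o*y; p=np.r_[cc,z]/1000
    print(n,"exp apex side",proj("side",[p]).round(1),"top",proj("top",[p]).round(1))
s=read_camera("side"); t=read_camera("top")
crop(s,365,255,410,325,8,"pics/b.png");crop(t,410,168,464,200,8,"pics/a.png")
a=cv2.imread("pics/a.png");b=cv2.imread("pics/b.png");c=np.zeros((560,800,3),np.uint8);c[:256,:432]=a;c[:,436:796]=b;cv2.imwrite("pics/g12.png",c)
E
```

```text
small exp apex side [[358.  244.8]] top [[374.4 178.5]]
A exp apex side [[372.1 253.3]] top [[407.7 179.3]]
big exp apex side [[393.4 267.3]] top [[452.2 180.4]]
```

View pics/g12.png

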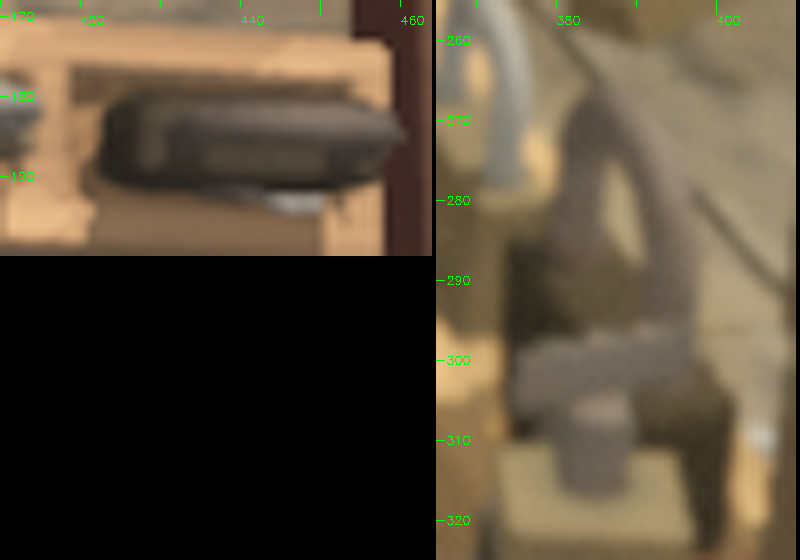

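```bash
python3 - <<'E'
from h import *
P=lambda n,p:proj(n,[np.array(p)/1000]).round(1).tolist()
print("held exp apex side",P("side",(513,-347,168)),"bench apex exp side",P("side",(379,237,101)),"top shackle bench",P("top",(379,237,101)))
for dx in(-10,-5,0):
  print(dx,"now apex side",P("side",(512+dx,-348,119)),"top",P("top",(512+dx,-348,119)))
t=read_camera("top"); print(t[174:196,446].tolist()); print(t[174:196,436].tolist())
E
```

```text
held exp apex side [[396.6, 238.2]] bench apex exp side [[233.2, 155.4]] top shackle bench [[162.0, 246.9]]
-10 now apex side [[386.7, 267.8]] top [[451.7, 185.5]]
-5 now apex side [[389.8, 267.3]] top [[451.6, 183.1]]
0 now apex side [[392.8, 266.8]] top [[451.5, 180.6]]
[[219, 173, 127], [225, 181, 132], [226, 182, 132], [185, 144, 105], [119, 95, 71], [93, 74, 56], [100, 84, 70], [126, 109, 95], [133, 117, 103], [120, 105, 94], [97, 85, 75], [75, 66, 58], [76, 66, 56], [81, 71, 58], [80, 70, 56], [70, 61, 49], [53, 46, 38], [44, 39, 33], [128, 119, 110], [159, 149, 138], [138, 121, 106], [125, 99, 74]]
[[208, 163, 119], [213, 166, 120], [180, 141, 103], [127, 100, 75], [110, 86, 65], [92, 74, 57], [85, 74, 61], [101, 88, 77], [101, 88, 78], [88, 77, 69], [74, 65, 58], [67, 58, 52], [72, 63, 53], [78, 68, 55], [75, 65, 53], [61, 53, 43], [46, 40, 32], [58, 51, 45], [68, 59, 51], [96, 76, 58], [120, 95, 71], [131, 104, 77]]
```

```bash
python3 - <<'E'
from h import *
a=cv2.imread("pics/g9.png",0)[:400,484:800].astype(np.float32);b=cv2.imread("pics/g11.png",0)[:400,484:800].astype(np.float32)
w=(slice(150,300),slice(210,300))
print("g9->g11 shift px",np.array(cv2.phaseCorrelate(a[w],b[w])[0])/4, "static ref",np.array(cv2.phaseCorrelate(a[0:100,200:316].copy(),b[0:100,200:316].copy())[0])/4)
g=cv2.imread("pics/g4.png",0)[:,390:798]; g=cv2.resize(g,None,fx=4/3,fy=4/3)  # 4px/px, origin 260,190
tpl=b[160:290,215:295]; r=cv2.matchTemplate(g.astype(np.float32),tpl,cv2.TM_CCOEFF_NORMED); _,m,_,l=cv2.minMaxLoc(r)
print("g4 match",m,"g4 pos",260+l[0]/4,190+l[1]/4,"g11 pos",325+215/4,225+160/4)
s=read_camera("side")
for r in(264,266,268,270,274,278): print(r,[int(x) for x in s[r,374:402].astype(int) @ [1,1,1] /3])
E
```

```text
g9->g11 shift px [0.00570973 0.00143745] static ref [-0.00563948 -0.00252303]
g4 match 0.6543484926223755 g4 pos 301.5 254.75 g11 pos 378.75 265.0
264 [158, 164, 155, 137, 128, 125, 122, 121, 116, 104, 95, 106, 123, 131, 131, 130, 130, 133, 133, 130, 122, 117, 112, 102, 101, 100, 103, 105]
266 [147, 159, 155, 142, 135, 135, 133, 129, 120, 105, 94, 96, 108, 120, 125, 128, 128, 131, 132, 134, 136, 137, 134, 128, 121, 116, 109, 110]
268 [140, 149, 152, 145, 143, 139, 134, 117, 91, 77, 76, 81, 94, 106, 119, 127, 132, 135, 134, 134, 134, 133, 134, 137, 135, 130, 127, 126]
270 [132, 143, 155, 156, 152, 143, 121, 91, 75, 75, 78, 76, 80, 88, 101, 115, 125, 135, 137, 135, 132, 132, 135, 136, 136, 138, 138, 135]
274 [130, 149, 175, 186, 181, 158, 117, 83, 76, 80, 82, 87, 92, 92, 88, 88, 98, 113, 127, 139, 142, 136, 138, 140, 138, 137, 136, 133]
278 [126, 134, 140, 147, 153, 132, 103, 90, 92, 91, 96, 106, 130, 144, 139, 112, 91, 91, 106, 121, 129, 132, 124, 120, 126, 137, 143, 141]
```

```bash
python3 - <<'E'
from h import *
yh=np.array([-np.sin(np.radians(-4)),np.cos(np.radians(-4)),0]); f=np.linspace(0,np.pi,181)
def arc(c,r,zt,lean=0):
    z=zt-r+r*np.sin(f); P=np.array([*c,0])[None]+r*np.cos(f)[:,None]*yh+np.c_[0*z,0*z,z]; P[:,0]+=lean*(z-18)/(zt-18); return P/1000
for n,c,r,zt,o in(("small",(522.6,-203.2),10,70,"355.8,243.7"),("A",(518,-267.5),14,90,"369.8,253"),("big",(512.3,-349),20,114,"385,267")):
  for lean in(0,-4,-8):
    P=arc(c,r,zt,lean); q=proj("side",P); i=q[:,1].argmin(); t=proj("top",P)
    row=278; k=[round(float(q[j,0]),1) for j in range(180) if (q[j,1]-row)*(q[j+1,1]-row)<0]
    print(n,lean,"topmost",q[i].round(1),"obs(outer)",o,"legs@278",k,"top line row @col446",round(float(np.interp(446,t[:,0][np.argsort(t[:,0])],t[:,1][np.argsort(t[:,0])])),1))
E
```

```text
small 0 topmost [356.9 245.5] obs(outer) 355.8,243.7 legs@278 [] top line row @col446 179.5
small -4 topmost [354.9 245.8] obs(outer) 355.8,243.7 legs@278 [] top line row @col446 181.1
small -8 topmost [352.9 246.1] obs(outer) 355.8,243.7 legs@278 [] top line row @col446 182.6
A 0 topmost [370.1 254.2] obs(outer) 369.8,253 legs@278 [] top line row @col446 180.6
A -4 topmost [368.  254.5] obs(outer) 369.8,253 legs@278 [] top line row @col446 182.3
A -8 topmost [365.9 254.8] obs(outer) 369.8,253 legs@278 [] top line row @col446 183.9
big 0 topmost [389.9 267.8] obs(outer) 385,267 legs@278 [396.2] top line row @col446 180.6
big -4 topmost [387.5 268.2] obs(outer) 385,267 legs@278 [393.8] top line row @col446 182.5
big -8 topmost [385.2 268.6] obs(outer) 385,267 legs@278 [391.4] top line row @col446 184.4
```

By the side view the big lock's shackle now sits about 6 mm towards −x, though not in the top view. There is time left, so I'll re-grip it to straighten and reseat it.

Emit:
play_rows --increments '[{"claw": 0, "dx": -40, "dy": 0, "dz": 0, "roll": 0}, {"claw": 0, "dx": -40, "dy": 0, "dz": 0, "roll": 0}, {"claw": 0, "dx": -40, "dy": 0, "dz": 0, "roll": 0}, {"claw": 0, "dx": -40, "dy": 0, "dz": 0, "roll": 0}, {"claw": 0, "dx": -40, "dy": 0, "dz": 0, "roll": 0}, {"claw": 0, "dx": -40, "dy": 0, "dz": 0, "roll": 0}, {"claw": 0, "dx": 0, "dy": 0, "dz": 0, "roll": 0}, {"claw": 0, "dx": 0, "dy": 0, "dz": 0, "roll": 0}]'

```text
time_s: 50.9
tcp_pos: [0.3717, -0.2691, 0.2465]
eef_rot: [-0.001, 0.732, 0.681, 0.0]
wrist_force: [-0.4, -0.4, 0.9]
finger_gap: 1.002
```

```bash
python3 go.py 513 -351 140 -4
```

```text
t 50.9 tcp [ 371.7 -269.1  246.5] psi -4.2 tilt 0.07 F [-0.4 -0.4  0.9] gap 1.002 j [-0.82 -0.06  1.79  0.    1.41 -0.74]
now dx,dy [-71.5 146.9] dz 106.5
after roll dx,dy [-71.9 146.6] dz 106.5
roll -0.2 check toolx [0.073 0.997] [0.073 0.997]
```

Emit:
play_rows --increments '[{"claw": 0, "dx": -17.9, "dy": 36.7, "dz": 0, "roll": 0}, {"claw": 0, "dx": -17.9, "dy": 36.7, "dz": 0, "roll": 0}, {"claw": 0, "dx": -17.9, "dy": 36.7, "dz": 0, "roll": 0}, {"claw": 0, "dx": -17.9, "dy": 36.7, "dz": 0, "roll": 0}, {"claw": 0, "dx": 0, "dy": 0, "dz": 40, "roll": 0}, {"claw": 0, "dx": 0, "dy": 0, "dz": 45, "roll": 0}, {"claw": 0, "dx": 0, "dy": 0, "dz": 40, "roll": 0}, {"claw": 0, "dx": 0, "dy": 0, "dz": 30, "roll": 0}, {"claw": 0, "dx": 0, "dy": 0, "dz": 0, "roll": 0}, {"claw": 0, "dx": 0, "dy": 0, "dz": 0, "roll": 0}]'

```text
time_s: 52.15
tcp_pos: [0.5144, -0.3512, 0.0933]
eef_rot: [0.001, 0.732, 0.682, 0.0]
wrist_force: [0.1, -0.3, 0.2]
finger_gap: 1.001
```

```bash
python3 go.py 512.5 -351 57 -4
```

```text
t 52.15 tcp [ 514.4 -351.2   93.3] psi -4.1 tilt 0.12 F [ 0.1 -0.3  0.2] gap 1.001 j [-0.74  0.44  1.54  0.    1.16 -0.67]
now dx,dy [ 0.  -1.9] dz 36.3
after roll dx,dy [ 0.  -1.9] dz 36.3
roll -0.1 check toolx [0.071 0.997] [0.071 0.998]
```

Down to the grip height, then close gently.

Emit:
play_rows --increments '[{"claw": 0, "dx": 0, "dy": 0, "dz": 20, "roll": 0}, {"claw": 0, "dx": 0, "dy": 0, "dz": 15, "roll": 0}, {"claw": 0, "dx": 0, "dy": 0, "dz": 0, "roll": 0}, {"claw": 1, "dx": 0, "dy": 0, "dz": 0, "roll": 0}, {"claw": 1, "dx": 0, "dy": 0, "dz": 0, "roll": 0}, {"claw": 1, "dx": 0, "dy": 0, "dz": 0, "roll": 0}, {"claw": 1, "dx": 0, "dy": 0, "dz": 0, "roll": 0}, {"claw": 1, "dx": 0, "dy": 0, "dz": 0, "roll": 0}, {"claw": 1, "dx": 0, "dy": 0, "dz": 0, "roll": 0}, {"claw": 1, "dx": 0, "dy": 0, "dz": 0, "roll": 0}]' --squeeze 40

```text
time_s: 53.4
tcp_pos: [0.5134, -0.3514, 0.0574]
eef_rot: [0.0, 0.732, 0.681, -0.0]
wrist_force: [-2.1, 0.8, 4.8]
finger_gap: 0.266
```

```bash
python3 go.py 512.5 -351 56 -4; python3 - <<'E'
from h import *
s=read_camera("side")
for r in(264,266,268,270,274,278): print(r,[int(x) for x in s[r,374:402].astype(int) @ [1,1,1] /3])
E
```

```text
t 53.4 tcp [ 513.4 -351.4   57.4] psi -4.1 tilt 0.03 F [-2.1  0.8  4.8] gap 0.266 j [-0.74  0.49  1.55 -0.    1.1  -0.67]
now dx,dy [ 0.4 -1. ] dz 1.4
after roll dx,dy [ 0.4 -1. ] dz 1.4
roll -0.1 check toolx [0.072 0.997] [0.072 0.997]
264 [159, 152, 110, 57, 39, 41, 40, 44, 41, 32, 37, 40, 38, 42, 42, 38, 39, 39, 40, 47, 63, 66, 73, 65, 48, 41, 39, 39]
266 [149, 148, 107, 54, 40, 39, 37, 41, 37, 36, 36, 35, 39, 42, 40, 42, 43, 38, 53, 86, 110, 126, 125, 107, 71, 44, 40, 37]
268 [134, 120, 84, 46, 37, 42, 37, 37, 36, 36, 33, 40, 40, 41, 44, 43, 37, 46, 67, 89, 106, 111, 115, 103, 72, 46, 37, 36]
270 [123, 91, 56, 41, 40, 40, 33, 38, 34, 33, 36, 37, 41, 43, 39, 40, 40, 50, 73, 89, 97, 95, 93, 85, 60, 42, 40, 36]
274 [43, 42, 41, 41, 39, 39, 37, 37, 38, 36, 38, 38, 36, 43, 47, 66, 91, 97, 92, 86, 89, 86, 90, 92, 88, 69, 52, 42]
278 [41, 40, 38, 43, 42, 38, 42, 40, 40, 42, 40, 42, 37, 47, 75, 119, 148, 155, 143, 116, 91, 88, 89, 98, 100, 95, 81, 57]
```

Gripped, the right shackle leg moves from column 390 to 397 (396 predicted for upright), so the lock really had leaned about 0.1 rad. Lowering in small steps to feel what it stands on.

Emit:
play_rows --increments '[{"claw": 1, "dx": 0, "dy": 0, "dz": -4, "roll": 0}, {"claw": 1, "dx": 0, "dy": 0, "dz": 0, "roll": 0}, {"claw": 1, "dx": 0, "dy": 0, "dz": 0, "roll": 0}]'

```text
time_s: 53.82
tcp_pos: [0.5128, -0.3506, 0.0597]
eef_rot: [-0.001, 0.732, 0.681, -0.0]
wrist_force: [0.8, -0.3, -4.5]
finger_gap: 0.266
```

Emit:
play_rows --increments '[{"claw": 1, "dx": 0, "dy": 0, "dz": 3, "roll": 0}, {"claw": 1, "dx": 0, "dy": 0, "dz": 0, "roll": 0}, {"claw": 1, "dx": 0, "dy": 0, "dz": 0, "roll": 0}]'

```text
time_s: 54.2
tcp_pos: [0.5133, -0.3512, 0.0576]
eef_rot: [-0.0, 0.732, 0.681, 0.0]
wrist_force: [0.6, -0.5, -3.6]
finger_gap: 0.267
```

Emit:
play_rows --increments '[{"claw": 1, "dx": 0, "dy": 0, "dz": 1, "roll": 0}, {"claw": 1, "dx": 0, "dy": 0, "dz": 0, "roll": 0}]'

```text
time_s: 54.45
tcp_pos: [0.5134, -0.3512, 0.0575]
eef_rot: [0.0, 0.732, 0.681, -0.0]
wrist_force: [-1.7, 1.9, 2.5]
finger_gap: 0.268
```

Emit:
play_rows --increments '[{"claw": 1, "dx": 0, "dy": 0, "dz": 1, "roll": 0}, {"claw": 1, "dx": 0, "dy": 0, "dz": 0, "roll": 0}]'

```text
time_s: 54.7
tcp_pos: [0.5135, -0.3513, 0.0575]
eef_rot: [0.0, 0.732, 0.681, -0.0]
wrist_force: [-3.0, 3.8, 7.8]
finger_gap: 0.266
```

```bash
for i in 1; do python3 go.py; done; python3 -c "
from cell import env; print(env.get_state()['torque'])"
```

```text
t 54.7 tcp [ 513.5 -351.3   57.5] psi -4.1 tilt 0.01 F [-3.   3.8  7.8] gap 0.266 j [-0.74  0.49  1.55 -0.    1.1  -0.67]
[ 0.62248565  0.68602091 -0.02512758]
```

Emit:
play_rows --increments '[{"claw": 1, "dx": 0, "dy": 0, "dz": -6, "roll": 0}, {"claw": 1, "dx": 3.5, "dy": -4.5, "dz": 0, "roll": 0}, {"claw": 1, "dx": 0, "dy": 0, "dz": 0, "roll": 0}, {"claw": 1, "dx": 0, "dy": 0, "dz": 4, "roll": 0}, {"claw": 1, "dx": 0, "dy": 0, "dz": 0, "roll": 0}, {"claw": 1, "dx": 0, "dy": 0, "dz": 0, "roll": 0}]'

```text
time_s: 55.45
tcp_pos: [0.5093, -0.3474, 0.0576]
eef_rot: [0.0, 0.732, 0.681, 0.0]
wrist_force: [0.9, 0.2, -4.2]
finger_gap: 0.261
```

Emit:
play_rows --increments '[{"claw": 1, "dx": 0, "dy": 0, "dz": 1, "roll": 0}, {"claw": 1, "dx": 0, "dy": 0, "dz": 0, "roll": 0}]'

```text
time_s: 55.7
tcp_pos: [0.5094, -0.3475, 0.0575]
eef_rot: [0.0, 0.732, 0.681, 0.0]
wrist_force: [0.0, 1.0, 2.0]
finger_gap: 0.262
```

Emit:
play_rows --increments '[{"claw": 1, "dx": 0, "dy": 0, "dz": 1, "roll": 0}, {"claw": 1, "dx": 0, "dy": 0, "dz": 0, "roll": 0}]'

```text
time_s: 55.95
tcp_pos: [0.5094, -0.3475, 0.0574]
eef_rot: [0.0, 0.732, 0.681, 0.0]
wrist_force: [-1.4, 2.8, 8.0]
finger_gap: 0.264
```

Emit:
play_rows --increments '[{"claw": 1, "dx": 0, "dy": 0, "dz": 1, "roll": 0}, {"claw": 1, "dx": 0, "dy": 0, "dz": 0, "roll": 0}]'

```text
time_s: 56.2
tcp_pos: [0.5095, -0.3476, 0.0574]
eef_rot: [0.0, 0.732, 0.681, -0.0]
wrist_force: [-2.3, 4.2, 12.3]
finger_gap: 0.267
```

Contact came at the same TCP height (57.5 mm) both times, roughly 2 mm above the bare floor, so the scrap in the slot probably is solid. I'll release here and see how the lock stands.

Emit:
play_rows --increments '[{"claw": 1, "dx": 0, "dy": 0, "dz": -2.5, "roll": 0}, {"claw": 1, "dx": 0, "dy": 0, "dz": 0, "roll": 0}, {"claw": 0, "dx": 0, "dy": 0, "dz": 0, "roll": 0}, {"claw": 0, "dx": 0, "dy": 0, "dz": 0, "roll": 0}, {"claw": 0, "dx": 0, "dy": 0, "dz": 0, "roll": 0}, {"claw": 0, "dx": 0, "dy": 0, "dz": 0, "roll": 0}, {"claw": 0, "dx": 0, "dy": 0, "dz": 0, "roll": 0}, {"claw": 0, "dx": 0, "dy": 0, "dz": 0, "roll": 0}]'

```text
time_s: 57.2
tcp_pos: [0.5091, -0.3474, 0.0573]
eef_rot: [0.0, 0.732, 0.681, -0.0]
wrist_force: [0.4, 1.1, 0.4]
finger_gap: 1.001
```

```bash
python3 - <<'E'
from h import *
s=read_camera("side"); cv2.imwrite("pics/r1.png",s[:,:,::-1])
for r in(264,266,268,270,274,278): print(r,[int(x) for x in s[r,374:402].astype(int) @ [1,1,1] /3])
E
```

```text
264 [42, 36, 37, 36, 44, 57, 71, 83, 76, 56, 45, 45, 49, 50, 55, 69, 88, 100, 110, 116, 112, 108, 100, 93, 84, 80, 81, 83]
266 [42, 36, 42, 61, 84, 105, 115, 110, 95, 85, 85, 92, 98, 100, 99, 106, 120, 129, 135, 139, 138, 139, 135, 133, 126, 118, 116, 114]
268 [43, 59, 89, 118, 128, 120, 101, 87, 86, 88, 93, 97, 103, 111, 109, 101, 101, 114, 127, 134, 136, 138, 140, 140, 139, 134, 129, 127]
270 [83, 119, 148, 158, 143, 113, 86, 79, 79, 79, 83, 90, 95, 98, 95, 92, 89, 96, 112, 124, 129, 136, 137, 140, 141, 141, 139, 138]
274 [134, 155, 177, 178, 146, 102, 84, 86, 87, 90, 100, 120, 120, 100, 90, 86, 91, 93, 102, 119, 127, 134, 139, 142, 143, 141, 139, 136]
278 [131, 138, 138, 128, 104, 88, 91, 93, 95, 101, 122, 146, 153, 141, 114, 92, 89, 91, 95, 94, 90, 87, 97, 114, 130, 138, 146, 145]
```

Emit:
play_rows --increments '[{"claw": 0, "dx": 0, "dy": 0, "dz": -15, "roll": 0}, {"claw": 0, "dx": 0, "dy": 0, "dz": -40, "roll": 0}, {"claw": 0, "dx": 0, "dy": 0, "dz": -45, "roll": 0}, {"claw": 0, "dx": 0, "dy": 0, "dz": -45, "roll": 0}, {"claw": 0, "dx": 0, "dy": 0, "dz": -45, "roll": 0}, {"claw": 0, "dx": 17, "dy": -36, "dz": 0, "roll": 0}, {"claw": 0, "dx": 17, "dy": -36, "dz": 0, "roll": 0}, {"claw": 0, "dx": 17, "dy": -36, "dz": 0, "roll": 0}, {"claw": 0, "dx": 17, "dy": -30, "dz": 0, "roll": 0}]'

```text
time_s: 58.38
tcp_pos: [0.3753, -0.2691, 0.2485]
eef_rot: [0.001, 0.732, 0.681, -0.0]
wrist_force: [0.3, -0.3, 0.4]
finger_gap: 1.001
```

Emit:
play_rows --increments '[{"claw": 0, "dx": 40, "dy": 0, "dz": 0, "roll": 0}, {"claw": 0, "dx": 40, "dy": 0, "dz": 0, "roll": 0}, {"claw": 0, "dx": 40, "dy": 0, "dz": 0, "roll": 0}, {"claw": 0, "dx": 40, "dy": 0, "dz": 0, "roll": 0}, {"claw": 0, "dx": 40, "dy": 0, "dz": 0, "roll": 0}, {"claw": 0, "dx": 0, "dy": 0, "dz": 0, "roll": 0}]'

```text
time_s: 59.12
tcp_pos: [0.3907, -0.0683, 0.2484]
eef_rot: [0.001, 0.73, 0.683, 0.001]
wrist_force: [-0.3, -0.3, 0.7]
finger_gap: 0.998
```

```bash
python3 go.py; python3 - <<'E'
from h import *
s=read_camera("side"); t=read_camera("top")
crop(s,365,255,410,325,8,"pics/b.png");crop(t,410,165,464,205,8,"pics/a.png")
a=cv2.imread("pics/a.png");b=cv2.imread("pics/b.png");c=np.zeros((560,800,3),np.uint8);c[:320,:432]=a;c[:,436:796]=b;cv2.imwrite("pics/g13.png",c)
for r in(264,266,268,270,274,278): print(r,[int(x) for x in s[r,374:402].astype(int) @ [1,1,1] /3])
E
```

```text
t 59.12 tcp [390.7 -68.3 248.4] psi -3.9 tilt 0.11 F [-0.3 -0.3  0.7] gap 0.998 j [-0.39 -0.21  1.92  0.    1.43 -0.33]
264 [159, 165, 155, 139, 130, 125, 121, 119, 113, 104, 105, 119, 128, 132, 131, 131, 131, 132, 133, 131, 124, 118, 113, 103, 102, 100, 101, 106]
266 [150, 158, 156, 142, 135, 132, 121, 105, 91, 90, 96, 106, 115, 124, 132, 132, 132, 131, 131, 133, 135, 135, 132, 131, 122, 118, 112, 110]
268 [138, 151, 155, 147, 138, 121, 94, 77, 74, 77, 78, 86, 98, 111, 125, 133, 138, 138, 134, 131, 134, 134, 136, 137, 134, 133, 130, 125]
270 [134, 144, 155, 155, 139, 109, 82, 76, 76, 76, 77, 78, 85, 97, 110, 121, 133, 141, 137, 133, 130, 131, 134, 137, 138, 138, 137, 136]
274 [132, 152, 173, 173, 141, 99, 84, 83, 82, 89, 100, 115, 114, 99, 91, 96, 112, 126, 137, 141, 137, 135, 137, 139, 139, 139, 134, 132]
278 [126, 134, 136, 125, 99, 88, 90, 91, 93, 97, 119, 143, 149, 140, 111, 88, 93, 106, 118, 128, 126, 114, 105, 112, 127, 137, 142, 141]
```

View pics/g13.png

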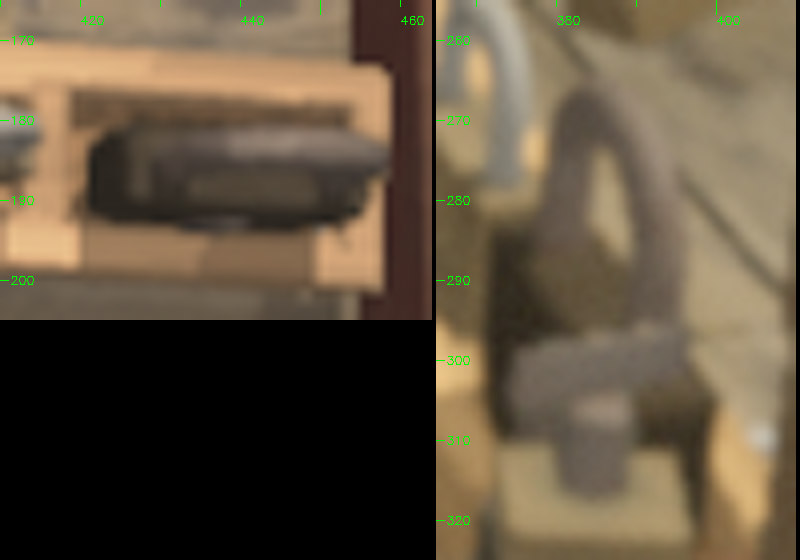

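```bash
python3 - <<'E'
from h import *
t=read_camera("top").astype(int).sum(2)/3
for c in(426,432,438,444,450): print(c,[int(v) for v in t[176:197,c]])
sl=lambda p:np.array(p)
th=np.radians(-4); yh=np.array([-np.sin(th),np.cos(th)]); xh=np.array([yh[1],-yh[0]]); o=np.array([.517,-.283])
f=lambda n,p,z:[(np.array([(q[:2]-o)@xh,(q[:2]-o)@yh])*1000).round(1).tolist() for q in ray(n,p,z)]
print("front edge z72 in stand frame",f("top",[(432,192.3),(444,193)],.072),"z54",f("top",[(432,192.3),(444,193)],.054))
print("shackle top z114",f("top",[(446,183),(452,183.3)],.114),"right end z95",f("top",[(458.7,184)],.095))
print("A: shackle z90",f("top",[(403,180.5)],.09))
print("expected px for upright at stand (0,-66.5): front edge z72", proj("top",[np.r_[o*1000+(-66.5)*yh*1+(-12)*xh,72]/1000]).round(1))
E
```

```text
426 [125, 89, 79, 74, 67, 61, 63, 63, 60, 58, 59, 59, 59, 51, 40, 36, 47, 92, 119, 125, 126]
432 [135, 97, 86, 74, 66, 72, 78, 73, 67, 65, 64, 55, 48, 47, 44, 39, 40, 65, 106, 124, 126]
438 [151, 112, 89, 83, 78, 96, 106, 100, 82, 64, 64, 68, 67, 64, 56, 43, 66, 70, 86, 104, 106]
444 [168, 138, 95, 77, 87, 113, 128, 125, 98, 71, 68, 72, 72, 69, 59, 45, 38, 45, 79, 101, 106]
450 [166, 142, 105, 86, 85, 114, 125, 114, 99, 78, 60, 57, 53, 48, 47, 42, 37, 103, 147, 161, 166]
front edge z72 in stand frame [[-20.8, -43.6], [-20.5, -69.1]] z54 [[-18.5, -50.1], [-18.2, -76.0]]
shackle top z114 [[-5.3, -56.2], [-5.1, -68.4]] right end z95 [[-2.7, -89.9]]
A: shackle z90 [[-2.6, 24.1]]
expected px for upright at stand (0,-66.5): front edge z72 [[442.9 188.9]]
```

```bash
python3 - <<'E'
from cell import ticket; print(ticket.hand_in())
E
```

```text
the job is handed in; nothing more can be done
None
```

I handed the job in at about 59 s of the 141 s allowed: all three padlocks are in their own slots and both cylinders lie flat in the tray, one in each bay. The arm stood clear at the end. I never touched the loupe, tape roll or brass block.

- **Small and middle padlocks, cylinders:** in the last views showing each of them they sat where they should. The two padlocks' shackles were within about 1 pixel of the position predicted for an upright lock in its slot.
- **Large padlock:** this is the least certain one. A grey scrap lies in its slot, and after the first placing the side view showed the lock leaning by about 0.1 rad. I gripped it again, moved it about 4 mm away from the scrap and released it.
    - **Lean:** the two cameras disagree. The top view shows it close to upright, while the side view still suggests 0.04–0.08 rad, against a limit of 0.12.
    - **Position:** it is about 4 mm off the slot centre towards the robot and about 4–5 mm along the slot, against a limit of 9 mm each way.
- **Bystanders:** the loupe was where it started in the last wide view. I did not measure the tape roll or the brass block again.
- **Picture budget:** I viewed 23 pictures, well over the 14 allowed.

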